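Cover the reagent tub and hold its index lever at the third click

TASK

Set the round cover onto the open reagent tub so that it sits fully home and level, lowering it rather than dropping it, and let go of it. Then take the index lever beside the tub by its upright post and swing it clockwise, seen from above, from its stop by exactly three clicks, which can be felt, and never over a fourth, and finish while still holding the post there against its return spring, with the pawl resting in the third notch. Leave the tube rack, the bottle and the jar where they stand.

Things in the scene. Friction and masses are not known exactly. Their poses are not given: they have to be found in the camera images.
- indexer: Fixed white bench unit: deck 260 x 420 mm, 20 mm thick, with the grey reagent tub and the steel index lever. Origin: bench height, under the tub's centre; z up. In its frame the deck spans x -125..135, y -315..105 mm; the lever's pivot is at x 50, y -200 mm.
- tub_rim (a point): Centre of the tub's open mouth, level with the rim, 75 mm above the bench. The tub is 152 mm across outside, inner width 140 mm at the narrowest, with a ring of white-capped vials (tops 57 mm above the bench) inside.
- cover: Loose round grey cover, 0.17 to 0.35 kg: disc 160 mm across (z 10 to 15 mm), plug 135 mm across below it (z 0 to 10 mm, foot chamfered to 127 mm), round knob 24 mm across on top (z 15 to 52 mm). Origin: centre of the plug's underside; z up. Starts lying on the bench on its plug. Seated, disc on the rim and plug in the tub, its origin is 65 mm above the bench on the tub's axis.
- lever: Index lever. Origin: on its upright pivot at bench height; z up, x along the arm to the post. Steel arm 16 mm wide, 109 mm long, 42 to 52 mm above the bench; round black post 14 mm across, 100 mm from the pivot, 52 to 106 mm above the bench. Starts on its stop, 3.84 rad from the indexer's x axis; turns up to 1.5 rad clockwise from above. Let go, a spring always drives it back to the stop.
- lever_post (a point): On the post's axis, 90 mm above the bench, good to grip. Push needed here: 6 N at the stop, 7 N farther on. A sprung roller pawl under the arm rides over the click disc's pins: as it meets a pin the push rises to 9 or 10 N, eases over the crest to about 4 N, then jumps up at the next pin. That jump, in the bottom of the notch behind the pin, is one click. Clicks do not hold the lever.
- click_disc: Fixed aluminium disc, 132 mm across, under the lever, with six pins (6 mm across, tops 36 mm above the bench) on a 55 mm radius. Clamped at another angle each run: first pin 0.16 to 0.40 rad from the stop. Origin: pivot axis at bench height; z up, x through the third notch: pins at +0.5, +0.3, +0.1, -0.1, -0.3, -0.5 rad from x, met in this order. After three clicks the arm lies along x.
- rack: Bystander: black rack of white-capped tubes, 150 x 70 x 90 mm, left of the tub. Origin: centre of its underside.
- bottle: Bystander: white bottle, 60 mm across, 130 mm tall. Origin: centre of its underside.
- jar: Bystander: amber jar, 56 mm across, 75 mm tall. Origin: centre of its underside.
There are look-alikes about, which are no part of the job. There is more than one size of the cover; the one meant has the size given above.

How it is judged:
On the way, in this order (a step that is already met when the one before it is completed fails the run):
1. the cover is seated level in the tub's mouth and let go (horizontal distance between cover and indexer below 0.005 m and z of cover in the frame of indexer between 0.062 and 0.067 m and angle between cover's own z axis and vertical below 0.03 rad and linear speed of cover below 0.02 m/s and contact force between the fingers and cover below 0.1 N), for 0.3 s.
2. the lever is held in the third notch (y of lever_post in the frame of click_disc between -0.006 and 0.006 m and x of lever_post in the frame of click_disc above 0 m and contact force between the fingers and lever above 1.5 N), for 0.3 s.
At the end, for the whole second after the job is handed in: Cover on the rim: within 5 mm of the tub's axis, origin 62 to 67 mm above the indexer's foot, tilt under 0.03 rad, at rest, not touched by the fingers. Lever post within 6 mm of the click disc's x axis (third notch), the fingers bearing on the lever with more than 1.5 N (all of step 1 and all of step 2); the arm keeps its last pose, push and grip.
It fails at once if the lever is pushed over the fourth click (y of lever_post in the frame of click_disc below -0.012 m and x of lever_post in the frame of click_disc above 0 m).
It fails at once if the cover is dropped over the tub from more than 25 mm (contact force between the fingers and cover below 0.05 N and horizontal distance between cover and indexer below 0.1 m and z of cover in the frame of indexer above 0.09 m).
It fails at once if the rack, bottle or jar is disturbed (moved more than 30 mm) (distance of any of rack, bottle, jar from where it was at the start of the episode above 0.03 m).
It also fails if it takes over 72 s, if anything falls off the work surface, if the arm or the gripper's body presses on something with over 40 N, if the wrist force passes 120 N, or if a joint passes its speed limit or range.

ROBOT

A 6-joint arm with a two-finger parallel gripper is mounted at the origin on the work surface. World frame = base frame: x ahead of the robot, y to its left, z up, the work surface at z = 0. Lengths are in m, angles in rad, forces in N, time in s.
With the tool pointing down it reaches from about 0.225 to 0.875 m from the base axis. Payload 3.4 kg.
Tool frame: the origin (TCP) lies between the finger pads; the fingertips stand 19 mm ahead of it and the grasp point (between the pads) is the TCP (manip.tip_reach is the distance from the TCP to the fingertips, in m); z points along the fingers, x is the direction in which the jaws open and shut, and the axes are right-handed (so a half turn about z gives the same grasp; the last joint's range is limited). The gripper opens to 85 mm and grips with 20 to 120 N. Pads are 22 mm wide; open, the fingers measure 114 mm over their backs; the gripper's body (76 mm by 85 mm) begins 54 mm behind the grasp point. The pads swing forward as they close: fully open they stand 13 mm farther back than shut.
Start: joints at [1.034, 0.276, 1.505, -0, 1.361, -0.121], TCP at [0.232, 0.526, 0.25] pointing down, gripper open.
Joint ranges: [-2.89, 2.89], [-0.75, 2.08], [0.22, 2.7], [-1.18, 4.32], [0.11, 2.71], [-2.7, 2.7]. Speed limits (rad/s): [2.57, 2.57, 3.14, 3.14, 3.14, 3.14].

INTERFACE

Orientations are given as a unit quaternion [w, x, y, z].
In Python, from rig import manip gives the robot as it stands.
- The arm moves only by the tool send_rows, never from a script. Its arguments are lists of equal length, an entry for each row: "delta_pos": the shift along the tool's x, y, z normalised to -1 to 1, where 1 is 40 cm, a list of three; "angular": the turn, a rotation vector about the tool's x, y, z normalised to -1 to 1, where 1 is 0.08 rad, a list of three. A call has 1 to 5 rows; each row shifts and turns the commanded pose from where the row before left it, along the tool's axes as they then stand; what a row does not reach is not made up. A row lasts 1/12 s, in which the tool goes at most 41.7 mm and 7.16 degrees, less where a joint would pass 70% of its speed; a pose out of reach is approached as far as the arm can. A call with a number of a shift or a turn outside -1 to 1 is refused whole. A call with a gripper value outside its range is refused whole. "hand" is the finger opening in mm, from 0 to 85.4, set as the call begins (left out, the last holds). The fingers move at their own pace and stop on an object; "squeeze" is the grip in N (left out, the last holds). Time passes only in rows, so rows that do not move let the fingers close. It gives the time, the measured TCP pose, the force and the opening at its end, in the units of the state.
- manip.get_state(): the state, without advancing time (a new reading comes with each control period).
- manip.get_image(name): name is "side" or "top" or "wrist"; returns the picture (384x512x3 uint8, blue, green, red); there is no depth.
- manip.calibration(name): a dict with "fx", "fy", "cx", "cy" (pixels), "camera_from_world" (4x4, takes a point from world to camera coordinates). Camera axes: x right, y up, looking along -z (the intrinsics and any distortion apply to the point x, -y, -z); pixel columns grow to the right and rows downward; lengths in m; the calibration is good to about 2 mm. A picture is of the moment at which its call begins: read the wrist's pose just before it. calibration takes no time and is no camera call; for the wrist camera it gives the pose at the moment of the call.
- manip.sign_off(): hands the job in, once; it reports no verdict.
The state is a dict: "clock": time; "qpos": joint angles; "qd": joint speeds; "effort": joint torques, N m; "position": TCP position; "ee_rot": TCP orientation; "contact_force": force on the tool from outside, world axes, zero at the start; "moment": the same for the moment, N m; "width": finger opening in m.
Only numpy, scipy, OpenCV 4.12 (cv2) and the standard library are available. Lean on these libraries where they do the work, as an engineer would, in place of code of your own. Each camera call takes 0.05 s, during which the arm holds its last target.

## Working session

There is one attempt and no reset: what is moved stays moved. The work goes in short steps, Python scripts to look and compute and a tool call to move; the robot and the scene stay as the last step left them, time stands still between calls to the robot, and variables do not carry over. Pictures are saved under pics/ and viewed, and the job is handed in when it is done.

Besides the shell and the picture viewer there is one more tool, called as a command line: name --argument value ..., lists and objects as JSON in quotes. send_rows: Moves the arm, as the interface text tells. Scaled input: -1 to 1 covers 40 cm each way for a shift and 0.08 rad each way for a turn. Its arguments: {"type":"object","properties":{"delta_pos":{"type":"array","items":{"type":"array","items":{"type":"number"}}},"angular":{"type":"array","items":{"type":"array","items":{"type":"number"}}},"hand":{"type":"number"},"squeeze":{"type":"number"}},"required":["delta_pos","angular"]}

```bash
ls; mkdir -p pics; python3 - <<'E'
from rig import manip
import cv2
s=manip.get_state();print(s)
for n in ("side","top","wrist"):
    c=manip.calibration(n);print(n,c)
    cv2.imwrite(f"pics/{n}0.png",manip.get_image(n))
E
```

```text
pics
{'clock': 0.0, 'qpos': array([ 1.03400288e+00,  2.76571748e-01,  1.50609198e+00,  3.68734361e-05,
        1.36069129e+00, -1.21018308e-01]), 'qd': array([ 1.06247535e-03, -2.01823315e-03,  7.86710702e-05,  1.47394560e-03,
       -4.57454336e-04,  2.87096569e-04]), 'effort': array([-9.23202679e-04, -4.16788673e+01, -2.45800066e+01, -2.81278144e-04,
        1.11676924e-02,  1.73088517e-05]), 'position': array([0.23200191, 0.52560201, 0.24946933]), 'ee_rot': array([ 3.72243254e-04,  8.37826093e-01,  5.45936499e-01, -7.98895579e-04]), 'contact_force': array([ 0.00601125, -0.62375793,  0.17510333]), 'moment': array([-0.00226468, -0.0197057 , -0.0069017 ]), 'width': 0.08566943792724634}
side {'fx': 389.28875457431343, 'fy': 389.28875457431343, 'cx': 247.97270078633588, 'cy': 188.21429358377546, 'camera_from_world': array([[ 0.99429391, -0.10585098,  0.0132361 , -0.46399481],
       [ 0.06601772,  0.70804269,  0.70307696, -0.13778835],
       [-0.08379311, -0.69819132,  0.71099058, -1.31510834],
       [ 0.        ,  0.        ,  0.        ,  1.        ]])}
top {'fx': 393.9399906368493
[... 211 characters left out ...]
.45967597e-02,  2.09882336e-01,
        -4.80053990e-01],
       [-2.09565231e-01,  1.15343903e-02,  9.77726635e-01,
        -1.19579406e+00],
       [ 0.00000000e+00,  0.00000000e+00,  0.00000000e+00,
         1.00000000e+00]])}
wrist {'fx': 340.9071971244432, 'fy': 340.9071971244432, 'cx': 257.7063311080748, 'cy': 190.31198310982094, 'camera_from_world': array([[ 4.04112607e-01,  9.14709237e-01, -1.10945308e-04,
        -5.75314810e-01],
       [-8.64156710e-01,  3.81739059e-01, -3.27884844e-01,
         4.16521041e-02],
       [-2.99876944e-01,  1.32598273e-01,  9.44717692e-01,
        -3.80684789e-01],
       [ 0.00000000e+00,  0.00000000e+00,  0.00000000e+00,
         1.00000000e+00]])}
```

View pics/top0.png

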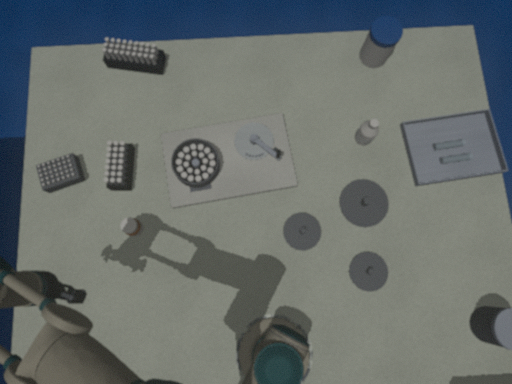

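View pics/side0.png

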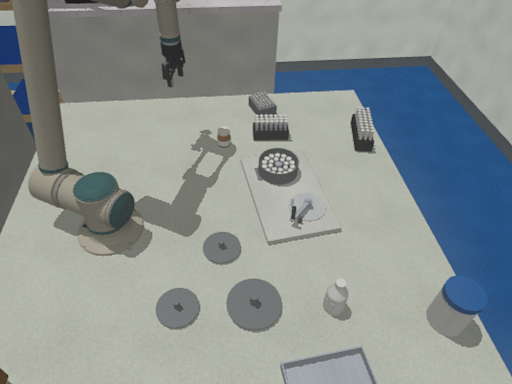

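View pics/wrist0.png

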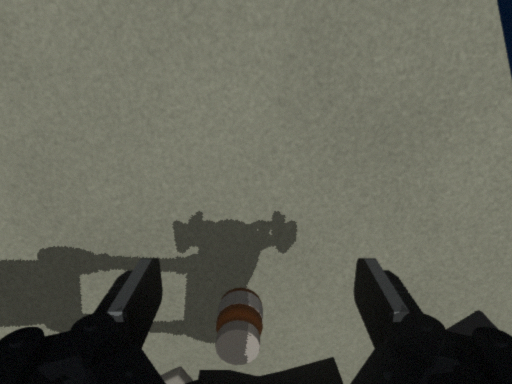

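```bash
cat > h.py <<'E'
import numpy as np, cv2
from rig import manip
def ray(c,uv):
    T=c["camera_from_world"];R=T[:3,:3];t=T[:3,3]
    uv=np.atleast_2d(uv).astype(float)
    d=np.stack([(uv[:,0]-c["cx"])/c["fx"],-(uv[:,1]-c["cy"])/c["fy"],-np.ones(len(uv))],1)
    return -R.T@t, d@R
def plane(c,uv,z):
    o,d=ray(c,uv); return o+d*((z-o[2])/d[:,2])[:,None]
def proj(c,P):
    P=np.atleast_2d(P);T=c["camera_from_world"];p=P@T[:3,:3].T+T[:3,3]
    return np.stack([c["cx"]+c["fx"]*p[:,0]/-p[:,2],c["cy"]+c["fy"]*p[:,1]/p[:,2]],1)
def circfit(P):
    A=np.c_[2*P[:,:2],np.ones(len(P))];b=(P[:,:2]**2).sum(1)
    s=np.linalg.lstsq(A,b,rcond=None)[0];return s[:2],np.sqrt(s[2]+s[:2]@s[:2])
E
python3 - <<'E'
from h import *
for n in ("top","side"):
    im=cv2.imread(f"pics/{n}0.png");c=manip.calibration(n)
    g=cv2.cvtColor(im,cv2.COLOR_BGR2GRAY);hsv=cv2.cvtColor(im,cv2.COLOR_BGR2HSV)
    m=((g<125)&(g>70)&(hsv[...,1]<35)).astype(np.uint8)*255
    m=cv2.morphologyEx(m,cv2.MORPH_CLOSE,np.ones((5,5)));m=cv2.morphologyEx(m,cv2.MORPH_OPEN,np.ones((3,3)))
    cs,_=cv2.findContours(m,cv2.RETR_EXTERNAL,cv2.CHAIN_APPROX_NONE)
    for k in cs:
        if cv2.contourArea(k)>500:
            p=k[:,0,:]; P=plane(c,p,0.012);ce,r=circfit(P);print(n,p.mean(0).round(1),cv2.contourArea(k),ce.round(4),round(2*r,4),np.std(np.linalg.norm(P[:,:2]-ce,axis=1)).round(4))
    cv2.imwrite(f"pics/m_{n}.png",m)
    if n=="top": cv2.imwrite("pics/zt.png",cv2.resize(im[100:300,120:400],None,fx=2.8,fy=2.8,interpolation=cv2.INTER_CUBIC))
    else: cv2.imwrite("pics/zs.png",cv2.resize(im[130:250,210:370],None,fx=4.5,fy=4.5,interpolation=cv2.INTER_CUBIC))
E
```

```text
top [401.9 372.7] 553.0 [-0.0783 -0.3714] 0.0917 0.0147
top [ 44.2 339.4] 4916.0 [0.0877 0.6671] 0.282 0.0478
top [492.  335.4] 2453.0 [ 0.0443 -0.6282] 0.2688 0.0433
top [371.8 267.4] 1440.0 [ 0.2356 -0.3199] 0.1358 0.0061
top [494.8 252.4] 516.5 [ 0.2657 -0.7209] 0.0842 0.0084
top [230.5 298.4] 10672.0 [0.158  0.1997] 0.5043 0.0823
top [301.8 231.2] 1219.5 [ 0.3671 -0.1151] 0.1266 0.0012
top [365.  201.5] 1997.0 [ 0.4496 -0.3266] 0.1663 0.0035
top [ 65.3 171.5] 1438.0 [0.605  0.6652] 0.1527 0.0129
top [114.9 164.8] 605.5 [0.6246 0.4897] 0.1136 0.0186
top [196.6 163.8] 2100.0 [0.6119 0.2149] 0.1765 0.0044
top [368.2 138.4] 516.0 [ 0.6693 -0.3651] 0.0974 0.012
top [455.5 148.2] 6366.5 [ 0.6215 -0.647 ] 0.3214 0.0248
top [66.2 68.9] 1013.0 [0.9869 0.6582] 0.1399 0.0176
top [145.7  55.1] 1642.5 [1.0025 0.4015] 0.2248 0.0393
top [368.2  53.1] 1139.5 [ 0.9847 -0.4058] 0.1511 0.0149
top [462.  60.] 1911.5 [ 0.9436 -0.7425] 0.2095 0.0317
side [177.8 308.6] 1331.0 [ 0.2319 -0.3171] 0.1213 0.0015
side [254.6 305.4] 2208.0 [ 0.4497 -0.3266] 0.1585 0.0018
side [221.8 247.8] 898.5 [ 0.3689 -0.1202] 0.1205 0.0017
side [277.9 167.4] 1271.5 [0.6134 0.2497] 0.1978 0.0106
side [213.7 146.5] 530.0 [0.3658 0.4043] 0.1528 0.0244
side [185.5 119.7] 38954.0 [0.3238 1.0646] 1.9915 0.298
```

View pics/zt.png

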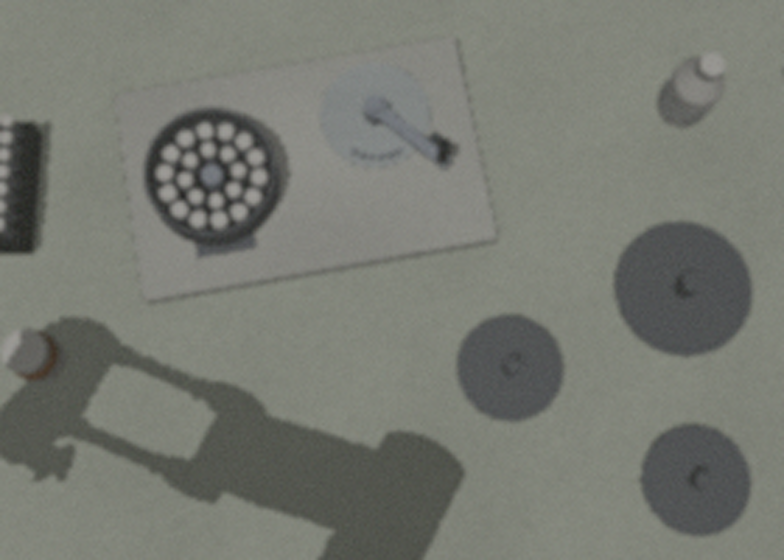

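View pics/zs.png

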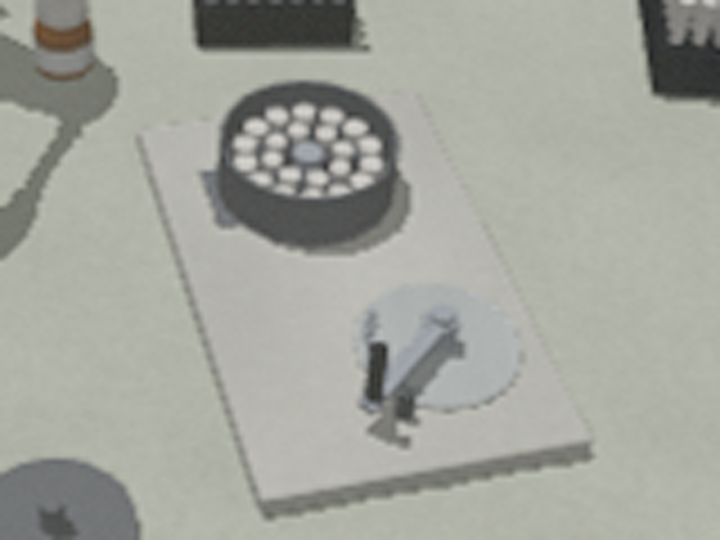

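```bash
python3 - <<'E'
from h import *
c=manip.calibration("top");k=lambda x,y:(x/2.8+120-.3,y/2.8+100-.3)
D=plane(c,[k(112,95),k(458,39),k(497,240),k(150,301)],0.02)[:,:2];print(D)
M=np.array([[135,105],[135,-315],[-125,-315],[-125,105]])/1000.
A,_=cv2.estimateAffinePartial2D(M.astype(np.float32),D.astype(np.float32));
print(A,np.hypot(A[0,0],A[1,0]),np.arctan2(A[1,0],A[0,0]))
print("tub rim circle top", )
im=cv2.imread("pics/top0.png")
# rim: dark ring
for n,uv,z in (("top",k(377,110),.055),("top",k(443,150),.08)):
    print(plane(c,uv,z))
# tub rim by edge clicks in zoomed top: left145, right~278, top107,bottom 241
P=plane(c,[k(145,175),k(278,175),k(211,107),k(211,243)],.075);print(P,circfit(P))
cs=manip.calibration("side");ks=lambda x,y:(x/4.5+210-.4,y/4.5+130-.4)
P=plane(cs,[ks(221,148),ks(397,148),ks(308,82),ks(250,100),ks(360,100)],.075);print(P,circfit(P))
E
```

```text
[[ 0.7194726   0.33492582]
 [ 0.76801623 -0.08472743]
 [ 0.51531525 -0.11176252]
 [ 0.46558693  0.29308732]]
[[ 0.97951607 -0.12127325  0.59946647]
 [ 0.12127325  0.97951607  0.21012362]] 0.9869948965583284 0.12318249218787687
tub rim circle top
[[0.66985016 0.01969715 0.055     ]]
[[ 0.60887082 -0.0512152   0.08      ]]
[[0.59981488 0.28619703 0.075     ]
 [0.59143054 0.13632747 0.075     ]
 [0.67670128 0.2096997  0.075     ]
 [0.51676297 0.2138934  0.075     ]] (array([0.59674923, 0.21121841]), np.float64(0.07756888423790413))
[[0.52784369 0.20624737 0.075     ]
 [0.67331944 0.19295476 0.075     ]
 [0.61339869 0.28448181 0.075     ]
 [0.56019955 0.26513026 0.075     ]
 [0.65384466 0.25665342 0.075     ]] (array([0.60175633, 0.20886537]), np.float64(0.07292097672827272))
```

```bash
cat >> h.py <<'E'
from scipy.spatial.transform import Rotation as Ro
def rot(q): return Ro.from_quat([q[1],q[2],q[3],q[0]])
def plan(target,yaw,n=None,start=None,vmax=.040):
    """print rows from present pose to target with tool down at yaw"""
    s=manip.get_state();p=np.array(s["position"]) if start is None else np.array(start[0]);R=rot(s["ee_rot"]) if start is None else start[1]
    Rt=Ro.from_matrix(np.c_[[np.cos(yaw),np.sin(yaw),0],[np.sin(yaw),-np.cos(yaw),0],[0,0,-1]])
    rv=(R.inv()*Rt).as_rotvec();d=np.array(target)-p
    if n is None: n=max(1,int(np.ceil(max(np.linalg.norm(d)/vmax,np.abs(rv).max()/.08))))
    print("from",p.round(4),"d",d.round(4),"rv",rv.round(3),"n",n)
    P=[];A=[]
    p=p.copy()
    for i in range(n):
        goal=p+(np.array(target)-p)/(n-i)
        dp=np.round(R.inv().apply(goal-p)/.4,3)
        rr=(R.inv()*Rt).as_rotvec()/(n-i); a=np.round(np.clip(rr/.08,-1,1),2)
        p=p+R.apply(dp*.4);R=R*Ro.from_rotvec(a*.08)
        P.append(dp.tolist());A.append(a.tolist())
    for i in range(0,n,5): print(str(P[i:i+5]).replace(" ",""),str(A[i:i+5]).replace(" ",""))
    return p,R
E
python3 - <<'E'
from h import *
plan([0.4497,-0.3266,0.25],-0.6)
E
```

```text
from [0.2321 0.5257 0.2496] d [ 2.176e-01 -8.523e-01  4.000e-04] rv [1.000e-03 1.000e-03 1.755e+00] n 22
[[-0.079,0.062,0.0],[-0.073,0.068,0.0],[-0.068,0.073,0.0],[-0.062,0.079,0.0],[-0.055,0.083,0.0]] [[0.0,0.0,1.0],[0.0,0.0,1.0],[0.0,0.0,1.0],[0.0,0.0,1.0],[0.0,0.0,1.0]]
[[-0.048,0.087,0.0],[-0.041,0.091,0.0],[-0.034,0.094,0.0],[-0.026,0.097,0.0],[-0.018,0.098,0.0]] [[0.0,0.0,1.0],[0.0,0.0,1.0],[0.0,0.0,1.0],[0.0,0.0,1.0],[0.0,0.0,1.0]]
[[-0.011,0.099,0.0],[-0.003,0.1,0.0],[0.005,0.1,0.0],[0.013,0.099,0.0],[0.021,0.098,0.0]] [[0.0,0.0,0.99],[0.0,0.0,1.0],[0.0,0.0,0.99],[0.0,0.0,1.0],[0.0,0.0,0.99]]
[[0.029,0.096,0.0],[0.037,0.093,0.0],[0.044,0.09,0.0],[0.051,0.086,0.0],[0.057,0.082,0.0]] [[0.0,0.0,1.0],[0.0,0.0,0.99],[0.0,0.0,1.0],[0.0,0.0,0.99],[0.01,0.0,1.0]]
[[0.064,0.077,0.001],[0.069,0.071,0.0]] [[0.0,0.0,0.99],[0.01,0.0,1.0]]
```

send_rows --delta_pos '[[-0.079, 0.062, 0.0], [-0.073, 0.068, 0.0], [-0.068, 0.073, 0.0], [-0.062, 0.079, 0.0], [-0.055, 0.083, 0.0]]' --angular '[[0, 0, 1], [0, 0, 1], [0, 0, 1], [0, 0, 1], [0, 0, 1]]'

```text
clock: 0.57
position: [0.2814, 0.3304, 0.25]
ee_rot: [0.0, 0.93, 0.367, -0.0]
contact_force: [1.6, 0.0, 0.2]
width: 0.0852
```

send_rows --delta_pos '[[-0.048, 0.087, 0.0], [-0.041, 0.091, 0.0], [-0.034, 0.094, 0.0], [-0.026, 0.097, 0.0], [-0.018, 0.098, 0.0]]' --angular '[[0, 0, 1], [0, 0, 1], [0, 0, 1], [0, 0, 1], [0, 0, 1]]'

```text
clock: 0.98
position: [0.331, 0.1371, 0.2503]
ee_rot: [-0.0, 0.985, 0.175, 0.0]
contact_force: [1.5, 0.0, 0.4]
width: 0.0854
```

send_rows --delta_pos '[[-0.011, 0.099, 0.0], [-0.003, 0.1, 0.0], [0.005, 0.1, 0.0], [0.013, 0.099, 0.0], [0.021, 0.098, 0.0]]' --angular '[[0, 0, 1], [0, 0, 1], [0, 0, 1], [0, 0, 1], [0, 0, 1]]'

```text
clock: 1.4
position: [0.3796, -0.0571, 0.2504]
ee_rot: [-0.0, 1.0, -0.025, 0.0]
contact_force: [1.7, -0.8, -0.7]
width: 0.0852
```

send_rows --delta_pos '[[0.029, 0.096, 0.0], [0.037, 0.093, 0.0], [0.044, 0.09, 0.0], [0.051, 0.086, 0.0], [0.057, 0.082, 0.0]]' --angular '[[0, 0, 1], [0, 0, 1], [0, 0, 1], [0, 0, 1], [0, 0, 1]]'

```text
clock: 1.82
position: [0.429, -0.2511, 0.25]
ee_rot: [-0.0, 0.975, -0.223, -0.0]
contact_force: [0.3, -0.5, -0.1]
width: 0.0851
```

send_rows --delta_pos '[[0.064, 0.077, 0.0], [0.069, 0.071, 0.0], [0, 0, 0], [0, 0, 0]]' --angular '[[0, 0, 1], [0, 0, 1], [0, 0, 0], [0, 0, 0]]'

```text
clock: 2.15
position: [0.4487, -0.3282, 0.2491]
ee_rot: [-0.0, 0.954, -0.299, -0.001]
contact_force: [-1.1, 1.1, -0.2]
width: 0.0854
```

```bash
python3 - <<'E'
from h import *
s=manip.get_state();print(s["clock"],s["position"],s["qpos"]); cv2.imwrite("pics/w1.png",manip.get_image("wrist"))
E
```

```text
2.15 [ 0.44865785 -0.32816945  0.24910695] [-7.56781313e-01  2.48711576e-01  1.54630484e+00  1.37078277e-04
  1.34837238e+00 -1.49539423e-01]
```

View pics/w1.png

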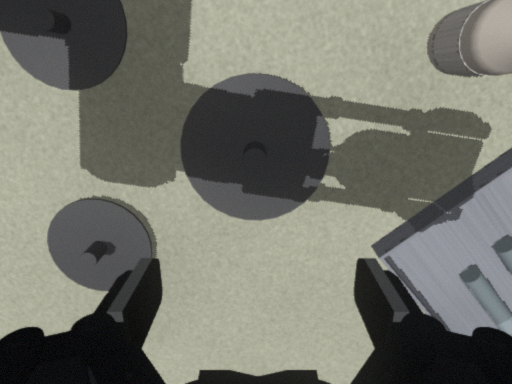

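```bash
python3 - <<'E'
from h import *
c=manip.calibration("wrist");print(-c["camera_from_world"][:3,:3].T@c["camera_from_world"][:3,3])
print(proj(c,[[.4487,-.3282,.249],[.4497,-.3266,.012],[.369,-.118,.012],[.234,-.318,.012]]))
im=cv2.imread("pics/w1.png");g=cv2.cvtColor(im,cv2.COLOR_BGR2GRAY)
m=(g<200).astype(np.uint8)
hsv=cv2.cvtColor(im,cv2.COLOR_BGR2HSV)
m=((hsv[...,0]>100)|(hsv[...,1]<18)).astype(np.uint8)*255
cv2.imwrite("pics/mw1.png",m)
for uv in [(255,146),(255,100),(190,150),(320,150),(100,240)]: print(uv,im[uv[1],uv[0]],hsv[uv[1],uv[0]])
P=plane(c,[(181,146),(330,150),(255,73),(253,220),(195,185),(315,185)],.015);print(circfit(P))
P=plane(c,[(48,245),(152,252),(95,197),(105,290)],.015);print(circfit(P))
E
```

```text
[ 0.49618081 -0.25635113  0.37309449]
[[262.8304895  286.58831308]
 [260.14524831 155.34532836]
 [ 68.26037449  27.72901724]
 [107.28231797 250.23865025]]
(255, 146) [30 29 31] [165  16  31]
(255, 100) [47 45 45] [120  11  47]
(190, 150) [48 49 50] [15 10 50]
(320, 150) [49 46 47] [130  16  49]
(100, 240) [84 81 82] [130   9  84]
(array([ 0.4485484 , -0.31902126]), np.float64(0.07856807281051292))
(array([ 0.23311963, -0.30819779]), np.float64(0.06120467677863652))
```

View pics/mw1.png

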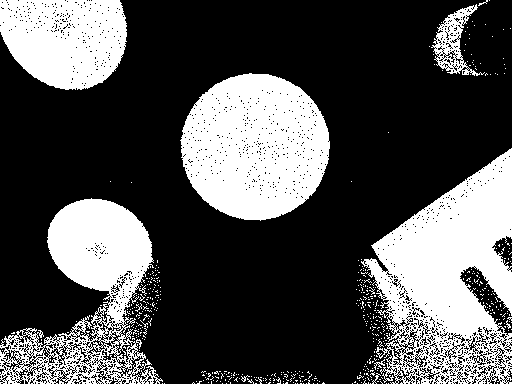

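```bash
cat >> h.py <<'E'
def snap(name,f):
    c=manip.calibration(name);s=manip.get_state();im=manip.get_image(name);cv2.imwrite(f,im);return im,c,s
def gmask(im,smax=18):
    hsv=cv2.cvtColor(im,cv2.COLOR_BGR2HSV)
    m=((hsv[...,0]>100)|(hsv[...,1]<smax)).astype(np.uint8)*255
    return cv2.morphologyEx(cv2.morphologyEx(m,cv2.MORPH_CLOSE,np.ones((5,5))),cv2.MORPH_OPEN,np.ones((5,5)))
E
python3 - <<'E'
from h import *
for i in range(2):
    im,c,s=snap("wrist",f"pics/w2{i}.png");print(s["clock"],s["position"],s["qd"].round(4),s["ee_rot"])
    k=max([k for k in cv2.findContours(gmask(im),cv2.RETR_EXTERNAL,cv2.CHAIN_APPROX_NONE)[0] if 170<k[:,0,0].min() and k[:,0,0].max()<340],key=cv2.contourArea)[:,0,:]
    P=plane(c,k,.0125);print(circfit(P),k.mean(0))
    T=c["camera_from_world"];print("cam",(-T[:3,:3].T@T[:3,3]).round(4)); 
    R=rot(s["ee_rot"]);print("cam in tool",R.inv().apply(-T[:3,:3].T@T[:3,3]-s["position"]).round(4)); print("axis in tool",R.inv().apply(-T[2,:3]))
E
```

```text
2.2 [ 0.44826702 -0.32647102  0.24933525] [ 0.0247 -0.0289  0.0263  0.0042  0.0034 -0.0003] [-7.88223288e-04  9.54475198e-01 -2.98287477e-01 -1.02813241e-03]
(array([ 0.44802291, -0.32171148]), np.float64(0.07931519557548856)) [256.28       147.48235294]
cam [ 0.4962 -0.2564  0.3731]
cam in tool [-0.0008 -0.085  -0.1237]
axis in tool [5.71045101e-05 3.26152456e-01 9.45317181e-01]
2.25 [ 0.44814899 -0.32554805  0.24965177] [ 0.0174 -0.024   0.0138 -0.0001 -0.0025  0.0007] [-7.44387805e-04  9.54624102e-01 -2.97811121e-01 -8.97430809e-04]
(array([ 0.44803608, -0.32173982]), np.float64(0.0793192142196754)) [257.26036866 148.01152074]
cam [ 0.496  -0.2553  0.3734]
cam in tool [-0.0009 -0.0851 -0.1237]
axis in tool [7.02869859e-05 3.26144763e-01 9.45319834e-01]
```

send_rows --delta_pos '[[0, 0, 0.08], [0, 0, 0.08], [0, 0, 0.06], [0, 0, 0], [0, 0, 0]]' --angular '[[0, 0, 0], [0, 0, 0], [0, 0, 0], [0, 0, 0], [0, 0, 0]]'

```text
clock: 2.72
position: [0.4481, -0.3245, 0.162]
ee_rot: [-0.001, 0.955, -0.297, -0.001]
contact_force: [-0.3, -0.4, -0.2]
width: 0.0853
```

send_rows --delta_pos '[[0, 0, 0], [0, 0, 0], [0, 0, 0]]' --angular '[[0, 0, 0], [0, 0, 0], [0, 0, 0]]'

```text
clock: 2.97
position: [0.4496, -0.3269, 0.1643]
ee_rot: [0.001, 0.955, -0.298, 0.002]
contact_force: [-0.4, 0.5, 0.4]
width: 0.0854
```

```bash
python3 - <<'E'
from h import *
for i in range(2):
    im,c,s=snap("wrist",f"pics/w3{i}.png");print(s["clock"],s["position"],s["qd"].round(4),s["ee_rot"])
    for k in cv2.findContours(gmask(im),cv2.RETR_EXTERNAL,cv2.CHAIN_APPROX_NONE)[0]:
        k=k[:,0,:]
        if len(k)>100: P=plane(c,k,.0125);print(circfit(P),k.mean(0))
    print(proj(c,s["position"]))
E
```

```text
2.9667 [ 0.44961663 -0.3268933   0.16428101] [-0.0028  0.0045  0.0078 -0.0009 -0.0023 -0.0016] [ 7.87066676e-04  9.54660399e-01 -2.97690988e-01  1.72587924e-03]
(array([ 0.31065574, -0.49733156]), np.float64(0.02967432109376751)) [241.675 378.445]
(array([ 0.21660318, -0.34568568]), np.float64(0.0888858022657218)) [ 81.62769231 315.71846154]
(array([ 0.51885424, -0.55327977]), np.float64(0.08885501156977085)) [434.09278351 312.87039764]
(array([ 0.447778 , -0.3219389]), np.float64(0.07960556205993427)) [252.56505576 167.60966543]
(array([ 0.66338803, -0.34327165]), np.float64(0.01845115454540736)) [501.4076087   39.68478261]
(array([ 0.37333493, -0.14957379]), np.float64(0.03564510246415234)) [36.39440994 42.79813665]
[[259.66511853 284.68694889]]
3.0167 [ 0.44941426 -0.32682986  0.16396741] [-0.0037  0.0058  0.0087 -0.0002  0.0007 -0.    ] [ 6.68078044e-04  9.54624770e-01 -2.97806889e-01  1.46934444e-03]
(array([ 0.32331885, -0.50187846]), np.float64(0.03674699211113787)) [253.77822581 378.35483871]
(array([ 0.21673472, -0.34565644]), np.float64(0.08909894824122823)) [ 78.53495935 316.77560976]
(array([ 0.51993101, -0.55326687]), np.float64(0.08776094874260722)) [432.1943662  313.97323944]
(array([ 0.44774603, -0.32191559]), np.float64(0.0796428780461292)) [252.64879852 166.77818854]
(array([ 0.66277993, -0.3435231 ]), np.float64(0.018373482290474762)) [501.46195652  40.45108696]
(array([ 0.3733755 , -0.14969612]), np.float64(0.03576964409927419)) [36.49689441 42.57142857]
[[259.63909372 284.68844274]]
```

View pics/w31.png

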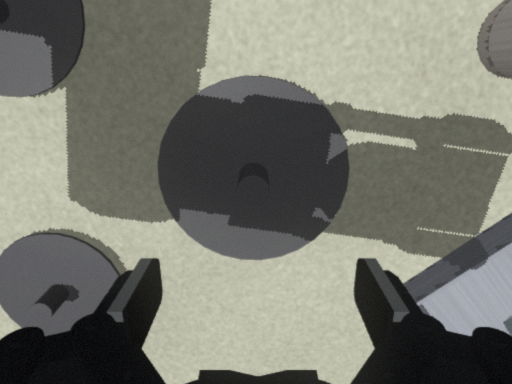

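```bash
python3 - <<'E'
from h import *
plan([0.448,-0.3225,0.041],-0.6,n=6)
E
```

```text
from [ 0.4492 -0.3267  0.1637] d [-0.0012  0.0042 -0.1227] rv [ 0.    -0.003 -0.005] n 6
[[-0.002,-0.001,0.051],[-0.001,-0.001,0.051],[-0.002,-0.001,0.051],[-0.001,-0.001,0.051],[-0.002,-0.002,0.051]] [[0.0,-0.01,-0.01],[0.0,-0.0,-0.01],[0.0,-0.01,-0.01],[0.0,-0.0,-0.01],[0.0,-0.01,-0.01]]
[[-0.001,-0.001,0.052]] [[0.0,-0.0,-0.01]]
```

send_rows --delta_pos '[[-0.002, -0.001, 0.06], [-0.002, -0.001, 0.06], [-0.002, -0.001, 0.06], [-0.001, -0.001, 0.06], [-0.002, -0.002, 0.045]]' --angular '[[0, 0, 0], [0, 0, 0], [0, 0, 0], [0, 0, 0], [0, 0, 0]]'

```text
clock: 3.48
position: [0.4468, -0.3222, 0.0472]
ee_rot: [-0.0, 0.955, -0.298, -0.0]
contact_force: [0.4, 0.3, 0.5]
width: 0.0854
```

send_rows --delta_pos '[[0, 0, 0.01], [0, 0, 0.009], [0, 0, 0], [0, 0, 0], [0, 0, 0]]' --angular '[[0, 0, 0], [0, 0, 0], [0, 0, 0], [0, 0, 0], [0, 0, 0]]'

```text
clock: 3.9
position: [0.4479, -0.3231, 0.042]
ee_rot: [0.001, 0.955, -0.298, 0.001]
contact_force: [-0.1, 0.4, 0.1]
width: 0.0854
```

```bash
python3 - <<'E'
from h import *
im,c,s=snap("wrist","pics/w4.png");print(s["clock"],s["position"],s["contact_force"])
im,c,s=snap("side","pics/s4.png");cv2.imwrite("pics/s4z.png",cv2.resize(im[200:384,180:340],None,fx=3,fy=3))
E
```

```text
3.9 [ 0.44792617 -0.32311197  0.04201267] [-0.12018372  0.4281534   0.09568642]
```

View pics/w4.png

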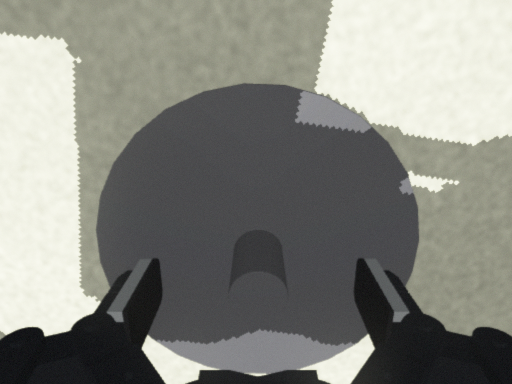

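View pics/s4z.png

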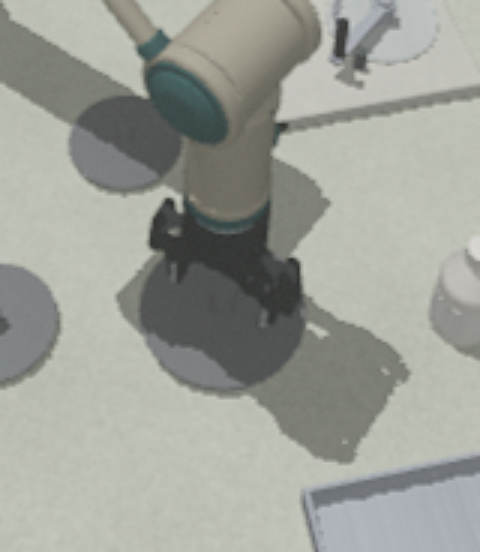

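send_rows --delta_pos '[[0, 0, 0], [0, 0, 0], [0, 0, 0], [0, 0, 0], [0, 0, 0]]' --angular '[[0, 0, 0], [0, 0, 0], [0, 0, 0], [0, 0, 0], [0, 0, 0]]' --hand 0 --squeeze 60

```text
clock: 4.42
position: [0.4471, -0.3223, 0.0407]
ee_rot: [-0.0, 0.955, -0.298, 0.0]
contact_force: [0.7, 0.7, -0.1]
width: 0.0259
```

send_rows --delta_pos '[[0, 0, 0], [0, 0, 0], [0, 0, 0], [0, 0, 0], [0, 0, 0]]' --angular '[[0, 0, 0], [0, 0, 0], [0, 0, 0], [0, 0, 0], [0, 0, 0]]'

```text
clock: 4.83
position: [0.4474, -0.3225, 0.041]
ee_rot: [0.0, 0.955, -0.298, 0.0]
contact_force: [0.9, 0.1, 4.2]
width: 0.022
```

send_rows --delta_pos '[[0, 0, -0.02], [0, 0, -0.08], [0, 0, -0.1], [0, 0, -0.1], [0, 0, -0.1]]' --angular '[[0, 0, 0], [0, 0, 0], [0, 0, 0], [0, 0, 0], [0, 0, 0]]'

```text
clock: 5.25
position: [0.446, -0.3213, 0.2015]
ee_rot: [-0.001, 0.955, -0.298, -0.002]
contact_force: [0.7, -1.3, -3.2]
width: 0.0217
```

send_rows --delta_pos '[[0, 0, 0], [0, 0, 0], [0, 0, 0], [0, 0, 0], [0, 0, 0]]' --angular '[[0, 0, 0], [0, 0, 0], [0, 0, 0], [0, 0, 0], [0, 0, 0]]'

```text
clock: 5.67
position: [0.4459, -0.3213, 0.1983]
ee_rot: [-0.001, 0.955, -0.298, -0.002]
contact_force: [0.5, 0.0, -3.5]
width: 0.0218
```

```bash
python3 - <<'E'
from h import *
im,c,s=snap("wrist","pics/w5.png");print(s["clock"],s["position"],s["contact_force"],s["moment"],s["width"])
im,c,s=snap("side","pics/s5.png")
E
```

```text
5.6667 [ 0.44594244 -0.321269    0.19832395] [ 0.50144424  0.03259372 -3.48494663] [ 0.04607009 -0.0426645  -0.00678825] 0.02183470077721478
```

View pics/w5.png

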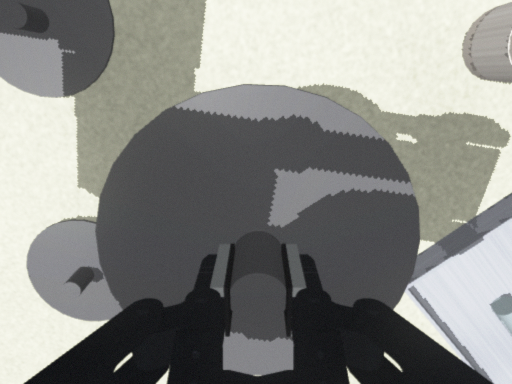

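View pics/s5.png

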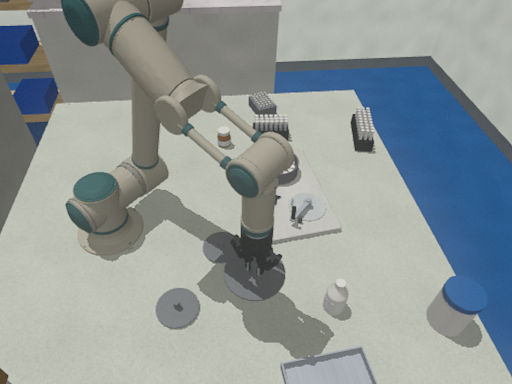

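```bash
python3 - <<'E'
from h import *
im=cv2.imread("pics/w5.png");s=manip.get_state();c=manip.calibration("wrist");R=rot(s["ee_rot"])
# camera in tool frame
T=c["camera_from_world"];Rt=T[:3,:3]@R.as_matrix();tt=T[:3,:3]@s["position"]+T[:3,3]
ct=dict(c);M=np.eye(4);M[:3,:3]=Rt;M[:3,3]=tt;ct["camera_from_world"]=M
np.save("camtool.npy",M);print(M.round(4))
m=gmask(im);cv2.imwrite("pics/mw5.png",m)
hsv=cv2.cvtColor(im,cv2.COLOR_BGR2HSV)
# radial edge: from centre (258,225) outward along upper directions find where mask ends
pts=[]
for a in np.radians(np.arange(190,351,2)):
    for r in range(100,190):
        x,y=258+r*np.cos(a),225+r*np.sin(a)
        if m[int(round(y)),int(round(x))]==0:
            pts.append((x-.5*np.cos(a),y-.5*np.sin(a)));break
pts=np.array(pts);print(len(pts))
for z in (.022,.026,.028,.030,.034):
    P=plane(ct,pts,z);ce,r=circfit(P);res=np.linalg.norm(P[:,:2]-ce,axis=1)-r
    k=abs(res)<.002;ce,r=circfit(P[k]);print(z,ce.round(4),r.round(4),k.sum(),res[k].std())
E
```

```text
[[ 1.000e+00  2.000e-04 -2.000e-04  8.000e-04]
 [ 3.000e-04 -9.453e-01  3.261e-01 -4.010e-02]
 [-1.000e-04 -3.261e-01 -9.453e-01 -1.447e-01]
 [ 0.000e+00  0.000e+00  0.000e+00  1.000e+00]]
63
0.022 [-0.0008 -0.0039] 0.0769 51 0.0010747028945863205
0.026 [-0.0009 -0.0017] 0.0789 50 0.0010560034332596237
0.028 [-0.0009 -0.0006] 0.08 49 0.0010605641449448592
0.03 [-0.0009  0.0005] 0.081 49 0.0010745469341890805
0.034 [-0.0009  0.0027] 0.0831 47 0.0010811766176448878
```

View pics/mw5.png

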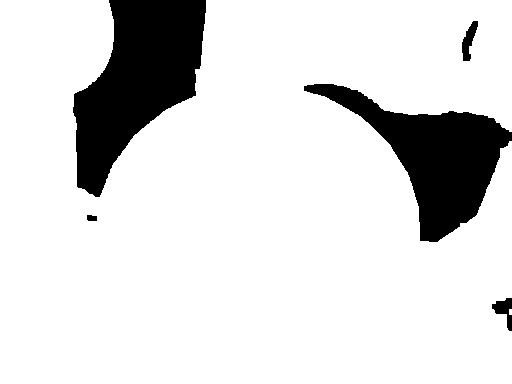

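```bash
python3 - <<'E'
from h import *
plan([0.531,0.111,0.40],-0.6)
E
```

```text
from [ 0.4464 -0.3217  0.1989] d [0.0846 0.4327 0.2011] rv [-0.001  0.004 -0.005] n 13
[[-0.034,-0.078,-0.039],[-0.034,-0.078,-0.038],[-0.034,-0.078,-0.039],[-0.034,-0.078,-0.038],[-0.034,-0.078,-0.039]] [[-0.0,0.0,-0.0],[-0.0,0.0,-0.01],[-0.0,0.0,-0.0],[-0.0,0.0,-0.01],[-0.0,0.01,-0.0]]
[[-0.034,-0.078,-0.038],[-0.034,-0.078,-0.039],[-0.034,-0.078,-0.038],[-0.034,-0.077,-0.039],[-0.034,-0.078,-0.039]] [[-0.0,0.0,-0.01],[-0.0,0.01,-0.0],[-0.0,0.0,-0.01],[-0.0,0.01,-0.0],[-0.0,0.0,-0.01]]
[[-0.033,-0.077,-0.038],[-0.034,-0.078,-0.039],[-0.033,-0.077,-0.038]] [[-0.0,0.01,-0.0],[-0.0,0.0,-0.01],[-0.01,0.01,-0.0]]
```

send_rows --delta_pos '[[-0.034, -0.078, -0.039], [-0.034, -0.078, -0.039], [-0.034, -0.078, -0.039], [-0.034, -0.078, -0.039], [-0.034, -0.078, -0.038]]' --angular '[[0, 0, 0], [0, 0, 0], [0, 0, 0], [0, 0, 0], [0, 0, 0]]'

```text
clock: 6.18
position: [0.4796, -0.1538, 0.2782]
ee_rot: [-0.0, 0.954, -0.298, -0.001]
contact_force: [0.6, -1.1, -3.2]
width: 0.0217
```

send_rows --delta_pos '[[-0.034, -0.078, -0.039], [-0.034, -0.078, -0.039], [-0.034, -0.078, -0.039], [-0.034, -0.078, -0.039], [-0.034, -0.078, -0.038]]' --angular '[[0, 0, 0], [0, 0, 0], [0, 0, 0], [0, 0, 0], [0, 0, 0]]'

```text
clock: 6.6
position: [0.5125, 0.0134, 0.356]
ee_rot: [0.0, 0.955, -0.298, -0.001]
contact_force: [0.5, -0.6, -2.5]
width: 0.0219
```

send_rows --delta_pos '[[-0.034, -0.078, -0.039], [-0.034, -0.078, -0.039], [-0.033, -0.077, -0.038], [0, 0, 0], [0, 0, 0]]' --angular '[[0, 0, 0], [0, 0, 0], [0, 0, 0], [0, 0, 0], [0, 0, 0]]'

```text
clock: 7.02
position: [0.5329, 0.113, 0.402]
ee_rot: [0.0, 0.955, -0.296, 0.0]
contact_force: [-0.4, -0.8, -3.6]
width: 0.0218
```

send_rows --delta_pos '[[0, 0, 0], [0, 0, 0], [0, 0, 0], [0, 0, 0], [0, 0, 0]]' --angular '[[0, 0, 0], [0, 0, 0], [0, 0, 0], [0, 0, 0], [0, 0, 0]]'

```text
clock: 7.43
position: [0.5323, 0.1104, 0.402]
ee_rot: [0.0, 0.954, -0.299, -0.0]
contact_force: [0.2, 0.1, -3.1]
width: 0.0215
```

```bash
python3 - <<'E'
from h import *
im,c,s=snap("wrist","pics/w6.png");print(s["clock"],s["position"],s["qd"].round(3),s["ee_rot"]);np.save("c6.npy",c["camera_from_world"])
im,c,s=snap("top","pics/t6.png")
E
```

```text
7.4333 [0.53232428 0.11041337 0.40203242] [ 0.004  0.    -0.006  0.001 -0.002  0.001] [ 9.66803562e-05  9.54372802e-01 -2.98617610e-01 -2.62295908e-04]
```

View pics/w6.png

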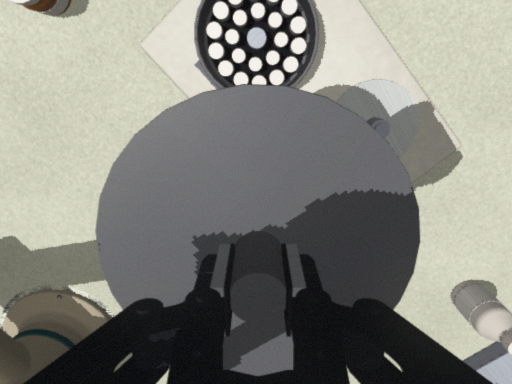

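```bash
python3 - <<'E'
from h import *
im=cv2.imread("pics/w6.png");z=cv2.resize(im[0:110,170:345],None,fx=4.5,fy=4.5,interpolation=cv2.INTER_CUBIC);cv2.imwrite("pics/w6z.png",z)
E
```

```text
(no output)
```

View pics/w6z.png

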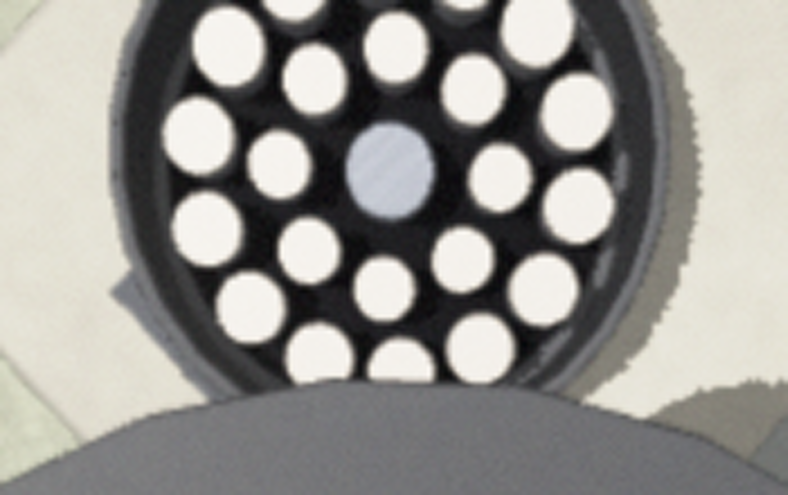

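```bash
cat >> h.py <<'E'
def rim(im,cen,angs,r0,r1,show=False):
    f=cv2.GaussianBlur(im,(0,0),.7).astype(float)
    pts=[]
    for a in np.radians(angs):
        rr=np.arange(r0,r1,.25);x=(cen[0]+rr*np.cos(a)).astype(np.float32);y=(cen[1]+rr*np.sin(a)).astype(np.float32)
        if x.min()<0 or y.min()<1 or x.max()>510 or y.max()>382: continue
        v=cv2.remap(f.astype(np.float32),x[None],y[None],cv2.INTER_LINEAR)[0]
        g=v.mean(1);ok=((v[:,0]-v[:,2]>=-3)&(g<150))
        if ok.any():
            i=np.where(ok)[0].max()
            if i<len(rr)-4: pts.append((x[i],y[i],np.degrees(a),rr[i]))
    return np.array(pts)
E
python3 - <<'E'
from h import *
im=cv2.imread("pics/w6.png");c=manip.calibration("wrist");c["camera_from_world"]=np.load("c6.npy")
p=rim(im,(257,37),list(range(-32,32,3))+list(range(145,213,3)),48,75)
print(np.c_[p[:,2],p[:,3]].round(1).tolist())
P=plane(c,p[:,:2],.075)
def fitr(P,r):
    from scipy.optimize import least_squares
    return least_squares(lambda q:np.hypot(P[:,0]-q[0],P[:,1]-q[1])-r,P[:,:2].mean(0),loss="soft_l1",f_scale=.001)
print(circfit(P)); q=fitr(P,.076);print(q.x,np.abs(q.fun).mean())
print("centre cap",plane(c,[(170+390/4.5-.4,171/4.5-.4)],.057))
print("deck corner",plane(c,[(141,43),(461,150)],.02))
E
```

```text
[[-26.0, 63.8], [-23.0, 63.2], [-20.0, 63.2], [-17.0, 63.0], [-14.0, 62.0], [-11.0, 61.8], [-8.0, 61.5], [-5.0, 61.5], [-2.0, 61.0], [1.0, 61.0], [4.0, 60.5], [7.0, 60.5], [10.0, 60.8], [13.0, 60.2], [16.0, 60.2], [19.0, 60.2], [22.0, 60.5], [25.0, 60.5], [28.0, 60.2], [31.0, 60.5], [145.0, 64.8], [148.0, 65.2], [151.0, 65.8], [154.0, 67.0], [157.0, 65.5], [160.0, 61.5], [163.0, 61.5], [166.0, 61.5], [169.0, 61.5], [172.0, 61.5], [175.0, 61.8], [178.0, 62.2], [181.0, 62.2], [184.0, 62.2], [187.0, 62.8], [190.0, 63.2], [193.0, 63.5], [196.0, 63.5], [199.0, 64.0], [202.0, 64.5], [205.0, 65.2], [208.0, 65.2]]
(array([0.60008193, 0.21354266]), np.float64(0.07507716601255672))
[0.60004059 0.21347791] 0.0014685326737077162
centre cap [[0.60228677 0.21607055 0.057     ]]
deck corner [[ 0.47085364  0.30306735  0.02      ]
 [ 0.76889169 -0.08453628  0.02      ]]
```

```bash
python3 - <<'E'
from h import *
plan([0.563,0.160,0.22],-0.6,n=6)
E
```

```text
from [0.5324 0.1107 0.4022] d [ 0.0306  0.0493 -0.1822] rv [ 0.     0.    -0.006] n 6
[[-0.001,-0.024,0.076],[-0.001,-0.024,0.076],[-0.001,-0.024,0.076],[-0.001,-0.024,0.076],[-0.002,-0.024,0.076]] [[0.0,0.0,-0.01],[0.0,0.0,-0.01],[0.0,0.0,-0.01],[0.0,0.0,-0.02],[0.0,0.0,-0.01]]
[[-0.001,-0.025,0.076]] [[0.0,0.0,-0.02]]
```

send_rows --delta_pos '[[-0.001, -0.024, 0.076], [-0.001, -0.024, 0.076], [-0.001, -0.024, 0.076], [-0.001, -0.024, 0.076], [-0.002, -0.024, 0.076]]' --angular '[[0, 0, 0], [0, 0, 0], [0, 0, 0], [0, 0, 0], [0, 0, 0]]'

```text
clock: 7.95
position: [0.558, 0.1522, 0.2492]
ee_rot: [-0.0, 0.955, -0.298, 0.0]
contact_force: [0.1, -0.6, -3.0]
width: 0.0217
```

send_rows --delta_pos '[[-0.001, -0.025, 0.076], [0, 0, 0], [0, 0, 0], [0, 0, 0], [0, 0, 0]]' --angular '[[0, 0, 0], [0, 0, 0], [0, 0, 0], [0, 0, 0], [0, 0, 0]]'

```text
clock: 8.37
position: [0.5644, 0.1603, 0.2223]
ee_rot: [-0.001, 0.955, -0.298, 0.002]
contact_force: [0.6, -0.5, -2.8]
width: 0.0218
```

send_rows --delta_pos '[[0, 0, 0], [0, 0, 0], [0, 0, 0], [0, 0, 0], [0, 0, 0]]' --angular '[[0, 0, 0], [0, 0, 0], [0, 0, 0], [0, 0, 0], [0, 0, 0]]'

```text
clock: 8.78
position: [0.5632, 0.1605, 0.2203]
ee_rot: [-0.0, 0.955, -0.298, 0.0]
contact_force: [0.0, 1.0, -2.8]
width: 0.0218
```

```bash
python3 - <<'E'
from h import *
im,c,s=snap("wrist","pics/w7.png");print(s["clock"],s["position"],s["qd"].round(3),s["ee_rot"]);np.save("c7.npy",c["camera_from_world"])
print(proj(c,[.6,.214,.075]))
E
```

```text
8.7833 [0.56320116 0.16050844 0.22028126] [ 0.004  0.003  0.004 -0.     0.    -0.   ] [-1.60973913e-04  9.54572084e-01 -2.97979917e-01  2.82649114e-04]
[[258.49843224 100.59193216]]
```

View pics/w7.png

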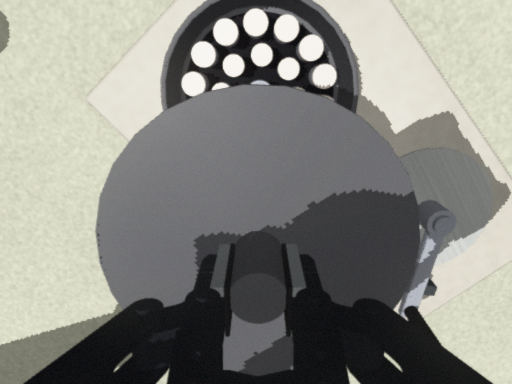

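```bash
python3 - <<'E'
from h import *
im=cv2.imread("pics/w7.png");c=manip.calibration("wrist");c["camera_from_world"]=np.load("c7.npy")
p=rim(im,(258,98),list(range(182,228,3))+list(range(312,352,3)),75,125)
print(np.c_[p[:,2],p[:,3]].round(1).tolist())
P=plane(c,p[:,:2],.075)
from scipy.optimize import least_squares
q=least_squares(lambda q:np.hypot(P[:,0]-q[0],P[:,1]-q[1])-.076,P[:,:2].mean(0),loss="soft_l1",f_scale=.0007)
print(circfit(P));print(q.x,(q.fun*1e3).round(1))
# overlay
th=np.radians(np.arange(0,360,2));C=proj(c,np.c_[q.x[0]+.076*np.cos(th),q.x[1]+.076*np.sin(th),0*th+.075])
o=im.copy()
for a in C.astype(int): cv2.circle(o,tuple(int(v) for v in a),0,(0,0,255),-1)
cv2.imwrite("pics/w7z.png",cv2.resize(o[0:130,130:390],None,fx=3,fy=3,interpolation=cv2.INTER_NEAREST))
E
```

```text
[[182.0, 96.0], [185.0, 97.0], [188.0, 97.8], [191.0, 98.8], [194.0, 99.0], [197.0, 99.0], [200.0, 100.0], [203.0, 101.2], [206.0, 101.8], [209.0, 102.2], [212.0, 102.8], [215.0, 104.0], [218.0, 104.8], [221.0, 105.2], [224.0, 105.5], [227.0, 106.8], [312.0, 108.5], [315.0, 108.2], [318.0, 108.0], [321.0, 107.0], [324.0, 106.5], [327.0, 106.0], [330.0, 105.2], [333.0, 104.8], [336.0, 104.0], [339.0, 103.5], [342.0, 103.2], [345.0, 102.2], [348.0, 101.5], [351.0, 100.8]]
(array([0.60227154, 0.21600116]), np.float64(0.07458862683341153))
[0.60081908 0.21373707] [-1.7 -1.2 -0.9 -0.5 -0.6 -1.  -0.6 -0.  -0.  -0.1 -0.1  0.4  0.5  0.5
  0.3  0.7  0.1  0.3  0.4  0.   0.  -0.  -0.2 -0.2 -0.4 -0.4 -0.3 -0.7
 -0.9 -1.2]
```

View pics/w7z.png

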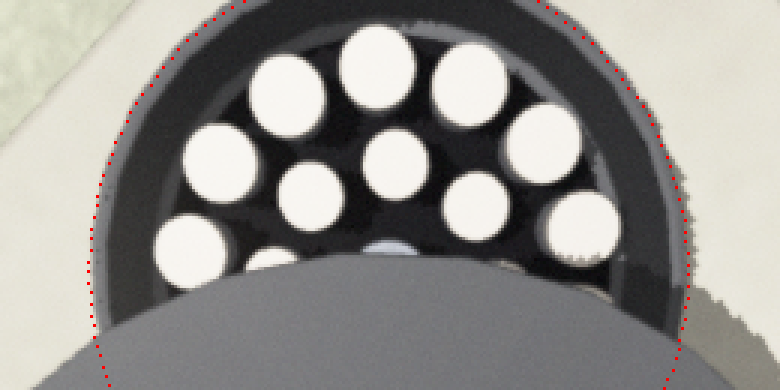

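```bash
python3 - <<'E'
from h import *
for f,cf,roi in (("w6","c6",(190,325,0,90)),("w7","c7",(160,360,0,95))):
    im=cv2.imread(f"pics/{f}.png");c=manip.calibration("wrist");c["camera_from_world"]=np.load(cf+".npy")
    m=(im.min(2)>215).astype(np.uint8);M=np.zeros_like(m);
    n,l,st,ce=cv2.connectedComponentsWithStats(m,connectivity=4)
    out=[]
    for i in range(1,n):
        x,y,w,h,a=st[i]
        if a>40 and w<40 and h<40 and x>roi[0] and x+w<roi[1] and y>0 and y+h<88 and a>.7*w*h: out.append(ce[i])
    P=plane(c,out,.057)[:,:2]
    d=np.linalg.norm(P-[.602,.216],axis=1);print(f,d.round(4))
    for k in (d>.045,(d<.04)&(d>.02)):
        print(k.sum(),circfit(P[k]))
E
```

```text
w6 [0.0541 0.0311 0.0311 0.031  0.0539 0.054  0.031  0.0309 0.054  0.0539
 0.0307 0.0308 0.0538 0.0308 0.0539 0.0538 0.0529 0.0507]
10 (array([0.6026641 , 0.21687308]), np.float64(0.05388855863057792))
8 (array([0.60209986, 0.21614355]), np.float64(0.030921711181568064))
w7 [0.0541 0.054  0.054  0.0541 0.0539 0.031  0.031  0.0309 0.0542]
6 (array([0.60203836, 0.21588579]), np.float64(0.05409097740685733))
3 (array([0.60216234, 0.21626114]), np.float64(0.03073308764287616))
```

```bash
python3 - <<'E'
from h import *
plan([0.6024,0.215,0.13],-0.6,n=6)
E
```

```text
from [0.5631 0.1605 0.2201] d [ 0.0393  0.0545 -0.0901] rv [-0.    -0.    -0.005] n 6
[[0.001,-0.028,0.038],[0.0,-0.028,0.037],[0.001,-0.028,0.038],[0.0,-0.028,0.037],[0.001,-0.028,0.038]] [[-0.0,-0.0,-0.01],[-0.0,-0.0,-0.01],[-0.0,-0.0,-0.01],[-0.0,-0.0,-0.01],[-0.0,-0.0,-0.01]]
[[0.001,-0.028,0.037]] [[-0.0,-0.0,-0.01]]
```

send_rows --delta_pos '[[0.001, -0.034, 0.034], [0.0, -0.034, 0.034], [0.001, -0.034, 0.034], [0.0, -0.033, 0.034], [0.001, -0.033, 0.034]]' --angular '[[0, 0, 0], [0, 0, 0], [0, 0, 0], [0, 0, 0], [0, 0, 0]]'

```text
clock: 9.25
position: [0.6026, 0.2168, 0.1494]
ee_rot: [0.0, 0.955, -0.298, -0.001]
contact_force: [0.7, 1.0, -3.2]
width: 0.0216
```

send_rows --delta_pos '[[0, 0, 0.03], [0, 0, 0.025], [0, 0, 0], [0, 0, 0], [0, 0, 0]]' --angular '[[0, 0, 0], [0, 0, 0], [0, 0, 0], [0, 0, 0], [0, 0, 0]]'

```text
clock: 9.67
position: [0.6026, 0.2153, 0.1301]
ee_rot: [-0.0, 0.955, -0.298, 0.0]
contact_force: [0.5, -0.0, -2.9]
width: 0.0217
```

send_rows --delta_pos '[[0, 0, 0], [0, 0, 0], [0, 0, 0], [0, 0, 0], [0, 0, 0]]' --angular '[[0, 0, 0], [0, 0, 0], [0, 0, 0], [0, 0, 0], [0, 0, 0]]'

```text
clock: 10.08
position: [0.6025, 0.2151, 0.1304]
ee_rot: [-0.0, 0.955, -0.298, 0.0]
contact_force: [0.3, 0.2, -2.9]
width: 0.0217
```

```bash
python3 - <<'E'
from h import *
im,c,s=snap("wrist","pics/w8.png");print(s["clock"],s["position"],s["qd"].round(3),s["contact_force"],s["ee_rot"])
im,c,s=snap("side","pics/s8.png");cv2.imwrite("pics/s8z.png",cv2.resize(im[110:240,200:360],None,fx=4,fy=4))
plan([0.6024,0.215,0.113],-0.6,n=1)
E
```

```text
10.0833 [0.60247825 0.2151036  0.13038845] [-0.     0.004  0.002 -0.001 -0.    -0.   ] [ 0.28201828  0.24866547 -2.90190589] [-2.29153791e-04  9.54571811e-01 -2.97980685e-01  3.42717640e-04]
from [0.6024 0.2152 0.1301] d [ 0.     -0.0002 -0.0171] rv [-0.    -0.    -0.005] n 1
[[0.0,0.0,0.043]] [[-0.0,-0.0,-0.06]]
```

View pics/w8.png

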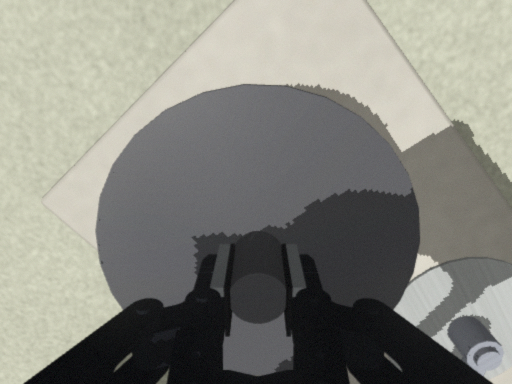

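View pics/s8z.png

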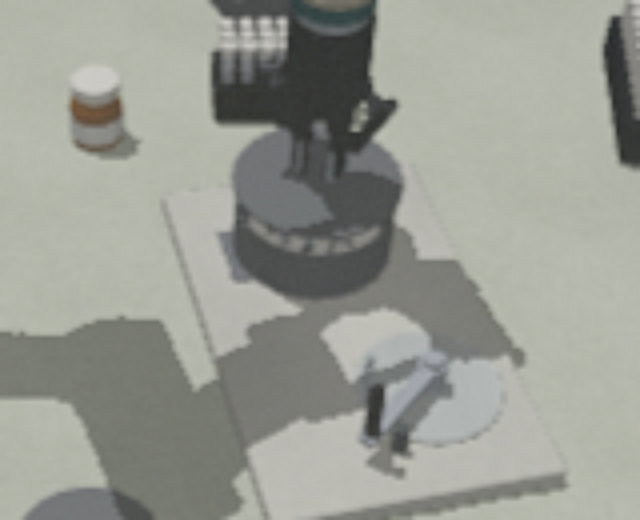

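send_rows --delta_pos '[[0, 0, 0.01], [0, 0, 0.01], [0, 0, 0.01], [0, 0, 0.01], [0, 0, 0]]' --angular '[[0, 0, 0], [0, 0, 0], [0, 0, 0], [0, 0, 0], [0, 0, 0]]'

```text
clock: 10.6
position: [0.6015, 0.215, 0.1125]
ee_rot: [0.001, 0.955, -0.298, -0.001]
contact_force: [0.1, 0.1, -3.4]
width: 0.0217
```

send_rows --delta_pos '[[0, 0, 0.005], [0, 0, 0.005], [0, 0, 0.003], [0, 0, 0], [0, 0, 0]]' --angular '[[0, 0, 0], [0, 0, 0], [0, 0, 0], [0, 0, 0], [0, 0, 0]]'

```text
clock: 11.02
position: [0.6024, 0.2152, 0.1087]
ee_rot: [-0.0, 0.955, -0.298, 0.0]
contact_force: [-0.1, -0.0, -3.2]
width: 0.0216
```

send_rows --delta_pos '[[0, 0, 0.004], [0, 0, 0.003], [0, 0, 0.002], [0, 0, 0], [0, 0, 0]]' --angular '[[0, 0, 0], [0, 0, 0], [0, 0, 0], [0, 0, 0], [0, 0, 0]]'

```text
clock: 11.43
position: [0.6025, 0.2153, 0.106]
ee_rot: [-0.0, 0.955, -0.298, 0.0]
contact_force: [-1.2, -0.6, 3.5]
width: 0.022
```

send_rows --delta_pos '[[0, 0, 0], [0, 0, 0], [0, 0, 0], [0, 0, 0], [0, 0, 0]]' --angular '[[0, 0, 0], [0, 0, 0], [0, 0, 0], [0, 0, 0], [0, 0, 0]]' --hand 60

```text
clock: 11.85
position: [0.6024, 0.2152, 0.1049]
ee_rot: [-0.0, 0.955, -0.298, -0.0]
contact_force: [-0.2, -0.2, 1.0]
width: 0.0601
```

send_rows --delta_pos '[[0, 0, -0.02], [0, 0, -0.04], [0, 0, -0.08], [0, 0, -0.08], [0, 0, -0.08]]' --angular '[[0, 0, 0], [0, 0, 0], [0, 0, 0], [0, 0, 0], [0, 0, 0]]'

```text
clock: 12.27
position: [0.6021, 0.2152, 0.2267]
ee_rot: [0.0, 0.955, -0.298, -0.0]
contact_force: [0.7, 0.7, -0.7]
width: 0.0604
```

send_rows --delta_pos '[[0, 0, 0], [0, 0, 0], [0, 0, 0]]' --angular '[[0, 0, 0], [0, 0, 0], [0, 0, 0]]'

```text
clock: 12.52
position: [0.6019, 0.2151, 0.2251]
ee_rot: [0.0, 0.955, -0.298, -0.0]
contact_force: [-0.8, 0.4, -0.3]
width: 0.06
```

```bash
python3 - <<'E'
from h import *
im,c,s=snap("wrist","pics/w9.png");print(s["clock"],s["position"],s["contact_force"]);np.save("c9.npy",c["camera_from_world"])
im,c,s=snap("side","pics/s9.png");cv2.imwrite("pics/s9z.png",cv2.resize(im[110:240,200:360],None,fx=4,fy=4))
E
```

```text
12.5167 [0.60192082 0.21508657 0.22505517] [-0.84842471  0.40649231 -0.2785764 ]
```

View pics/w9.png

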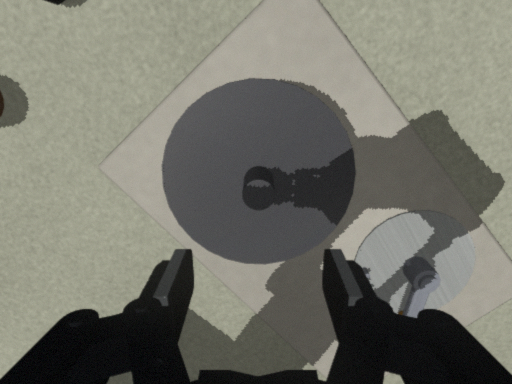

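View pics/s9z.png

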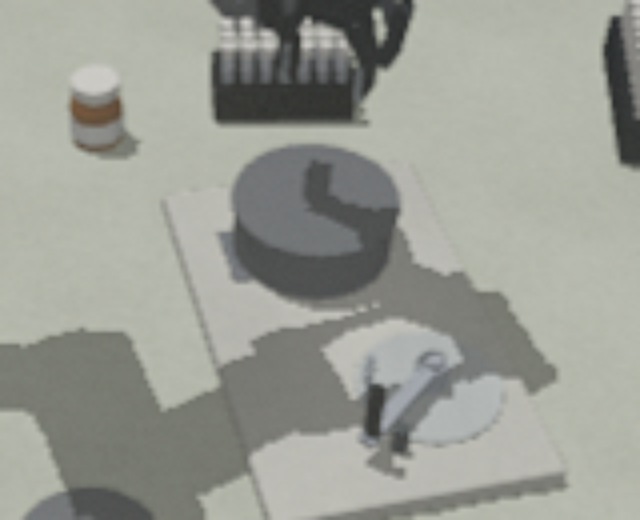

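```bash
python3 - <<'E'
from h import *
im=cv2.imread("pics/w9.png");c=manip.calibration("wrist");c["camera_from_world"]=np.load("c9.npy")
p=rim(im,(258,171),list(range(70,290,3)),70,115)
P=plane(c,p[:,:2],.079);print(circfit(P),len(p))
plan([0.602,-0.058,0.24],-0.75)
E
```

```text
(array([0.6027582 , 0.21656043]), np.float64(0.07904575954408945)) 70
from [0.6014 0.2149 0.2236] d [ 0.0006 -0.2729  0.0164] rv [0.002 0.002 0.145] n 7
[[0.056,0.08,-0.006],[0.057,0.079,-0.006],[0.059,0.078,-0.006],[0.06,0.076,-0.006],[0.062,0.075,-0.006]] [[0.0,0.0,0.26],[0.01,0.0,0.26],[0.0,0.0,0.26],[0.01,0.01,0.26],[0.0,0.0,0.26]]
[[0.064,0.074,-0.006],[0.065,0.073,-0.005]] [[0.01,0.01,0.26],[0.0,0.0,0.25]]
```

send_rows --delta_pos '[[0.056, 0.08, -0.006], [0.057, 0.079, -0.006], [0.059, 0.078, -0.006], [0.06, 0.076, -0.006], [0.062, 0.075, -0.006]]' --angular '[[0, 0, 0.26], [0, 0, 0.26], [0, 0, 0.26], [0, 0, 0.26], [0, 0, 0.26]]'

```text
clock: 13.03
position: [0.6016, 0.0189, 0.2354]
ee_rot: [0.0, 0.938, -0.347, -0.002]
contact_force: [0.7, 0.0, -0.2]
width: 0.0597
```

send_rows --delta_pos '[[0.064, 0.074, -0.006], [0.065, 0.073, -0.005], [0, 0, 0], [0, 0, 0], [0, 0, 0]]' --angular '[[0, 0, 0.26], [0, 0, 0.25], [0, 0, 0], [0, 0, 0], [0, 0, 0]]'

```text
clock: 13.45
position: [0.6022, -0.0577, 0.2401]
ee_rot: [-0.0, 0.93, -0.367, -0.001]
contact_force: [0.0, -0.5, 1.2]
width: 0.0597
```

send_rows --delta_pos '[[0, 0, 0], [0, 0, 0], [0, 0, 0], [0, 0, 0], [0, 0, 0]]' --angular '[[0, 0, 0], [0, 0, 0], [0, 0, 0], [0, 0, 0], [0, 0, 0]]'

```text
clock: 13.87
position: [0.6028, -0.057, 0.2415]
ee_rot: [-0.0, 0.931, -0.366, 0.0]
contact_force: [0.4, -0.6, -0.7]
width: 0.06
```

```bash
python3 - <<'E'
from h import *
im,c,s=snap("wrist","pics/w10.png");print(s["clock"],s["position"],s["qpos"].round(3),s["contact_force"]);np.save("c10.npy",c["camera_from_world"])
cv2.imwrite("pics/w10z.png",cv2.resize(im[0:320,120:420],None,fx=1.8,fy=1.8,interpolation=cv2.INTER_CUBIC))
E
```

```text
13.8667 [ 0.60280262 -0.05704958  0.24152322] [-0.209  0.327  1.453  0.     1.362  0.539] [ 0.38243559 -0.57395124 -0.73454763]
```

View pics/w10.png

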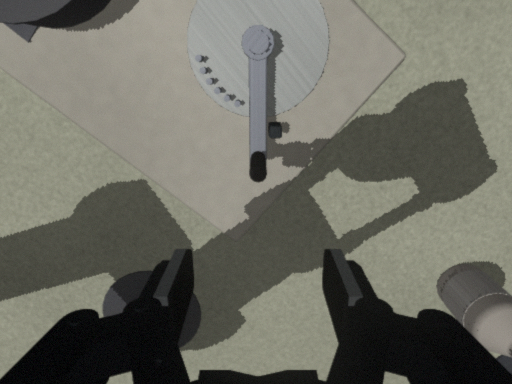

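View pics/w10z.png

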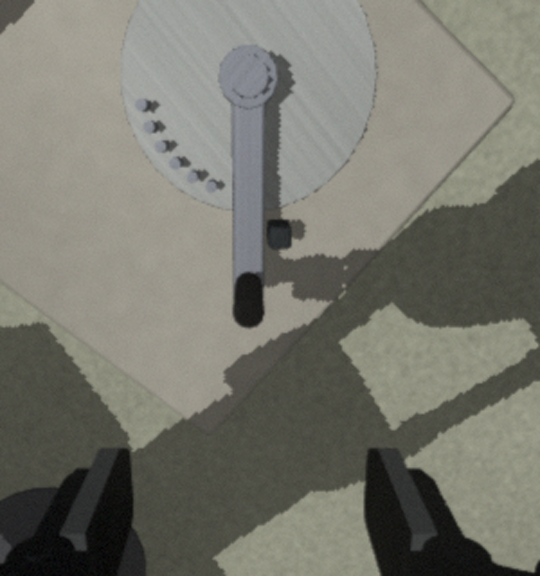

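```bash
python3 - <<'E'
from h import *
c=manip.calibration("wrist");c["camera_from_world"]=np.load("c10.npy")
im=cv2.imread("pics/w10.png")
cv2.imwrite("pics/w10p.png",cv2.resize(im[40:120,180:280],None,fx=7,fy=7,interpolation=cv2.INTER_CUBIC))
cv2.imwrite("pics/w10q.png",cv2.resize(im[140:200,220:300],None,fx=7,fy=7,interpolation=cv2.INTER_CUBIC))
# disc edge
p=rim(im,(258,48),[],1,2)
g=cv2.cvtColor(im,cv2.COLOR_BGR2GRAY);
k=lambda x,y:(x/1.8+120-.25,y/1.8-.25)
P=plane(c,[k(*a) for a in [(142,104),(150,127),(162,147),(176,163),(193,176),(211,186)]],.036)[:,:2]
ce,r=circfit(P);print(P.round(4),ce,r)
D=plane(c,[k(*a) for a in [(120,75),(377,75),(249,209),(160,170),(335,170),(140,20),(362,20)]],.030)[:,:2];print("disc r .066?",circfit(D))
for z in (.05,.055,.06,.065): print("hub",plane(c,[k(247,75)],z))
pt=plane(c,[k(249,312)],.106)[0,:2];print("post",pt)
E
```

```text
[[ 0.6298  0.0515]
 [ 0.6249  0.0412]
 [ 0.6225  0.0303]
 [ 0.6221  0.0199]
 [ 0.624   0.0093]
 [ 0.6273 -0.0007]] [0.67783646 0.02329278] 0.055800685042051296
disc r .066? (array([0.67570811, 0.02228673]), np.float64(0.06275065275736214))
hub [[0.67659755 0.02466938 0.05      ]]
hub [[0.67633328 0.02436986 0.055     ]]
hub [[0.67606901 0.02407033 0.06      ]]
hub [[0.67580474 0.02377081 0.065     ]]
post [ 0.60909007 -0.0493404 ]
```

View pics/w10p.png

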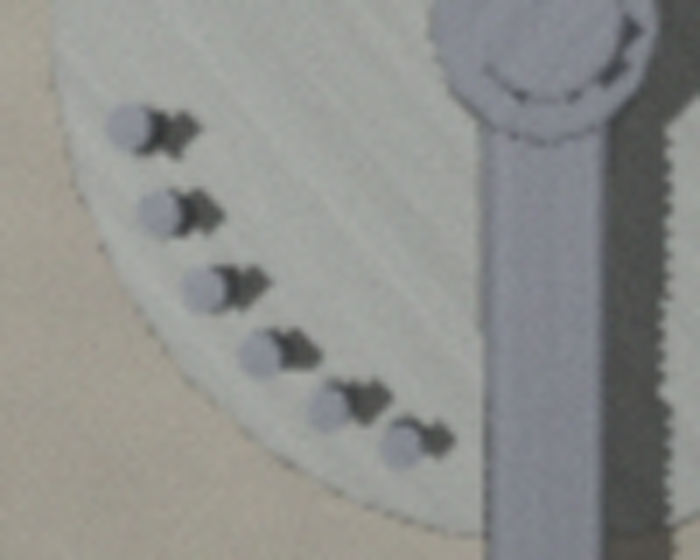

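View pics/w10q.png

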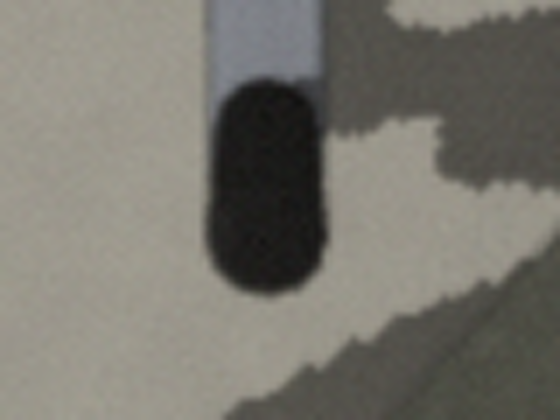

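```bash
python3 - <<'E'
from h import *
from scipy.optimize import least_squares
c=manip.calibration("wrist");c["camera_from_world"]=np.load("c10.npy")
z=np.array([(402,442),(328,403),(262,352),(204,290),(160,214),(130,128)],float)
uv=z/7-.43+[180,40]
P=plane(c,uv,.036)[:,:2]
off=np.array([.5,.3,.1,-.1,-.3,-.5])
f=lambda q:(np.c_[q[0]+.055*np.cos(q[2]+off),q[1]+.055*np.sin(q[2]+off)]-P).ravel()
q=least_squares(f,[.676,.023,3.1]);print(q.x,(q.fun*1e3).round(2))
pt=plane(c,[(257.7,173.6)],.106)[0,:2]
px=q.x[:2];d=pt-px;a=np.arctan2(d[1],d[0])%(2*np.pi);print("post",pt,"r",np.hypot(*d),"ang",a,"clockwise to 3rd",a-q.x[2],"first pin",a-q.x[2]-.5)
A=plane(c,[(180+545.5/7-.43,40+500/7-.43),(180+545.5/7-.43,40+250/7-.43)],.052)[:,:2];v=A[0]-A[1];print("arm ang",np.arctan2(v[1],v[0])%(2*np.pi),A)
E
```

```text
[0.67670962 0.0242821  3.11317538] [ 0.13 -0.26 -0.14 -0.38 -0.2  -0.16  0.15  0.1   0.09  0.3  -0.03  0.39]
post [ 0.60857882 -0.04944536] r 0.10038697230316944 ang 3.966422890657625 clockwise to 3rd 0.8532475071566195 first pin 0.35324750715661946
arm ang 3.9634569947069505 [[ 0.63763102 -0.01790709]
 [ 0.65836155  0.00439331]]
```

```bash
python3 - <<'E'
from h import *
plan([0.6091,-0.0499,0.09],-0.748,n=5)
E
```

```text
from [ 0.6028 -0.0572  0.2416] d [ 0.0063  0.0073 -0.1516] rv [-0.    -0.    -0.001] n 5
[[-0.0,-0.005,0.076],[-0.0,-0.005,0.076],[-0.0,-0.005,0.076],[-0.001,-0.004,0.075],[-0.0,-0.005,0.076]] [[-0.0,-0.0,-0.0],[-0.0,-0.0,-0.0],[-0.0,-0.0,-0.0],[-0.0,-0.0,-0.0],[-0.0,-0.0,-0.01]]
```

send_rows --delta_pos '[[0, -0.005, 0.076], [0, -0.005, 0.076], [0, -0.005, 0.076], [-0.001, -0.004, 0.06], [0, -0.005, 0.045]]' --angular '[[0, 0, 0], [0, 0, 0], [0, 0, 0], [0, 0, 0], [0, 0, 0]]'

```text
clock: 14.33
position: [0.6078, -0.0501, 0.106]
ee_rot: [0.0, 0.931, -0.366, -0.001]
contact_force: [0.2, -1.2, 0.1]
width: 0.0598
```

send_rows --delta_pos '[[0, 0, 0.03], [0, 0, 0.016], [0, 0, 0], [0, 0, 0], [0, 0, 0]]' --angular '[[0, 0, 0], [0, 0, 0], [0, 0, 0], [0, 0, 0], [0, 0, 0]]'

```text
clock: 14.75
position: [0.6099, -0.0507, 0.091]
ee_rot: [-0.0, 0.931, -0.366, 0.001]
contact_force: [-0.0, 0.2, -0.0]
width: 0.0601
```

```bash
python3 - <<'E'
from h import *
im,c,s=snap("wrist","pics/w11.png");print(s["clock"],s["position"],s["contact_force"])
E
```

```text
14.75 [ 0.60989392 -0.05069041  0.09102517] [-0.03126494  0.19722481 -0.02557617]
```

View pics/w11.png

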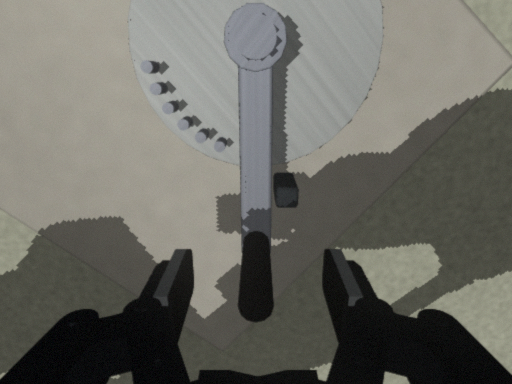

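send_rows --delta_pos '[[0, 0, 0], [0, 0, 0], [0, 0, 0], [0, 0, 0], [0, 0, 0]]' --angular '[[0, 0, 0], [0, 0, 0], [0, 0, 0], [0, 0, 0], [0, 0, 0]]' --hand 0 --squeeze 80

```text
clock: 15.22
position: [0.6089, -0.0504, 0.0905]
ee_rot: [-0.0, 0.931, -0.366, 0.0]
contact_force: [-0.5, 0.9, 3.8]
width: 0.0119
```

send_rows --delta_pos '[[0, 0, 0], [0, 0, 0], [0, 0, 0]]' --angular '[[0, 0, 0], [0, 0, 0], [0, 0, 0]]'

```text
clock: 15.47
position: [0.609, -0.0504, 0.0905]
ee_rot: [-0.0, 0.931, -0.366, 0.0]
contact_force: [-2.3, 0.4, 6.2]
width: 0.0119
```

```bash
python3 - <<'E'
from h import *
s=manip.get_state();print(s["clock"],s["position"],s["contact_force"],s["width"])
px=np.array([.6773,.0237]);d=s["position"][:2]-px;print(np.hypot(*d),np.arctan2(d[1],d[0])%(2*np.pi))
E
```

```text
15.4667 [ 0.60896292 -0.05037054  0.09046791] [-2.26679413  0.371514    6.18132628] 0.011878169817525331
0.10077897264803443 3.9672299808975486
```

send_rows --delta_pos '[[-0.01, -0.0002, 0], [-0.01, -0.0002, 0], [-0.01, -0.0002, 0], [-0.01, -0.0002, 0], [-0.01, -0.0002, 0]]' --angular '[[0, 0, 0.5], [0, 0, 0.5], [0, 0, 0.5], [0, 0, 0.5], [0, 0, 0.5]]'

```text
clock: 15.88
position: [0.5971, -0.0372, 0.0905]
ee_rot: [0.001, 0.889, -0.457, 0.002]
contact_force: [2.0, -5.1, 2.7]
width: 0.0118
```

```bash
cat >> h.py <<'E'
def lev():
    s=manip.get_state();px=np.array([.6773,.0237]);d=s["position"][:2]-px;th=np.arctan2(d[1],d[0])%(2*np.pi)
    t=np.array([np.sin(th),-np.cos(th)]);F=s["contact_force"][:2]
    R=rot(s["ee_rot"]).as_matrix();print("t",round(s["clock"],2),"r",np.hypot(*d).round(4),"sweep",round(3.9665-th,4),"to go",round(th-3.113,4),"push",(-F@t).round(2),"rad",(F@d/.1).round(2),"Fz",s["contact_force"][2].round(1),"M",s["moment"].round(2),"z",s["position"][2].round(4),"yaw",np.arctan2(R[1,0],R[0,0]).round(3),s["width"].round(4))
E
python3 -c "
from h import *
lev()"
```

```text
Traceback (most recent call last):
  File "h.py", line 56, in lev
    R=rot(s["ee_rot"]).as_matrix();print("t",round(s["clock"],2),"r",np.hypot(*d).round(4),"sweep",round(3.9665-th,4),"to go",round(th-3.113,4),"push",(-F@t).round(2),"rad",(F@d/.1).round(2),"Fz",s["contact_force"][2].round(1),"M",s["moment"].round(2),"z",s["position"][2].round(4),"yaw",np.arctan2(R[1,0],R[0,0]).round(3),s["width"].round(4))
                                                                                                                                                                                                                                                                                                                                   ^^^^^^^^^^^^^^^^
AttributeError: 'float' object has no attribute 'round'
```

```bash
sed -i 's/,s\["width"\].round(4))/,round(s["width"],4))/' h.py; python3 -c "
from h import *
lev()"
```

```text
t 15.88 r 0.1007 sweep 0.1757 to go 0.6778 push 5.24 rad 1.53 Fz 2.7 M [-0.44 -0.01  0.28] z 0.0905 yaw -0.95 0.0118
```

send_rows --delta_pos '[[-0.01, -0.0002, 0], [-0.01, -0.0002, 0], [-0.005, -0.0001, 0]]' --angular '[[0, 0, 0.5], [0, 0, 0.5], [0, 0, 0.25]]'

```text
clock: 16.13
position: [0.5917, -0.0292, 0.0905]
ee_rot: [0.001, 0.866, -0.501, 0.002]
contact_force: [0.9, -8.8, 2.1]
width: 0.012
```

```bash
python3 -c "
from h import *
lev()"
```

```text
t 16.13 r 0.1006 sweep 0.2719 to go 0.5816 push 7.98 rad 3.91 Fz 2.1 M [-0.91 -0.05  0.27] z 0.0905 yaw -1.049 0.012
```

send_rows --delta_pos '[[-0.005, -0.0001, 0], [-0.005, -0.0001, 0]]' --angular '[[0, 0, 0.25], [0, 0, 0.25]]'

```text
clock: 16.3
position: [0.5899, -0.0263, 0.0905]
ee_rot: [0.001, 0.856, -0.518, 0.003]
contact_force: [1.6, -7.1, 3.7]
width: 0.012
```

send_rows --delta_pos '[[-0.005, -0.0001, 0], [-0.005, -0.0001, 0]]' --angular '[[0, 0, 0.25], [0, 0, 0.25]]'

```text
clock: 16.47
position: [0.5878, -0.0223, 0.0905]
ee_rot: [0.001, 0.845, -0.535, 0.002]
contact_force: [-1.0, -7.3, 4.4]
width: 0.0119
```

send_rows --delta_pos '[[-0.005, -0.0001, 0], [-0.005, -0.0001, 0]]' --angular '[[0, 0, 0.25], [0, 0, 0.25]]'

```text
clock: 16.63
position: [0.5858, -0.0182, 0.0905]
ee_rot: [0.001, 0.834, -0.552, 0.002]
contact_force: [-1.4, -5.2, 5.1]
width: 0.012
```

```bash
python3 -c "
from h import *
lev()"
```

```text
t 16.63 r 0.1006 sweep 0.3951 to go 0.4584 push 4.11 rad 3.47 Fz 5.1 M [-0.64  0.19  0.15] z 0.0905 yaw -1.169 0.012
```

send_rows --delta_pos '[[-0.005, -0.0001, 0], [-0.005, -0.0001, 0]]' --angular '[[0, 0, 0.25], [0, 0, 0.25]]'

```text
clock: 16.8
position: [0.584, -0.0138, 0.0905]
ee_rot: [0.001, 0.822, -0.569, 0.001]
contact_force: [-2.5, -5.9, 5.5]
width: 0.0119
```

send_rows --delta_pos '[[-0.005, -0.0001, 0], [-0.005, -0.0001, 0]]' --angular '[[0, 0, 0.25], [0, 0, 0.25]]'

```text
clock: 16.97
position: [0.583, -0.011, 0.0905]
ee_rot: [0.001, 0.811, -0.585, 0.002]
contact_force: [-1.1, -9.8, 5.1]
width: 0.012
```

```bash
python3 -c "
from h import *
lev()"
```

```text
t 16.97 r 0.1005 sweep 0.4722 to go 0.3813 push 8.83 rad 4.45 Fz 5.1 M [-1.17  0.19  0.31] z 0.0905 yaw -1.249 0.012
```

send_rows --delta_pos '[[-0.005, -0.0001, 0], [-0.005, -0.0001, 0]]' --angular '[[0, 0, 0.25], [0, 0, 0.25]]'

```text
clock: 17.13
position: [0.5818, -0.0075, 0.0905]
ee_rot: [0.002, 0.799, -0.601, 0.002]
contact_force: [-1.6, -8.0, 5.5]
width: 0.0117
```

send_rows --delta_pos '[[-0.005, -0.0001, 0], [-0.005, -0.0001, 0]]' --angular '[[0, 0, 0.25], [0, 0, 0.25]]'

```text
clock: 17.3
position: [0.5806, -0.0032, 0.0905]
ee_rot: [0.001, 0.787, -0.617, 0.001]
contact_force: [-2.5, -7.5, 6.4]
width: 0.0118
```

send_rows --delta_pos '[[-0.005, -0.0001, 0], [-0.005, -0.0001, 0]]' --angular '[[0, 0, 0.25], [0, 0, 0.25]]'

```text
clock: 17.47
position: [0.5795, 0.0012, 0.0905]
ee_rot: [0.001, 0.774, -0.633, 0.001]
contact_force: [-1.7, -4.7, 5.3]
width: 0.0123
```

```bash
python3 -c "
from h import *
lev()"
```

```text
t 17.47 r 0.1004 sweep 0.599 to go 0.2545 push 4.2 rad 2.74 Fz 5.3 M [-0.69  0.38  0.1 ] z 0.0905 yaw -1.37 0.0123
```

send_rows --delta_pos '[[-0.005, -0.0001, 0], [-0.005, -0.0001, 0]]' --angular '[[0, 0, 0.25], [0, 0, 0.25]]'

```text
clock: 17.63
position: [0.5786, 0.0056, 0.0904]
ee_rot: [0.001, 0.762, -0.648, 0.001]
contact_force: [-2.3, -6.1, 5.9]
width: 0.0116
```

```bash
python3 -c "
from h import *
lev()"
```

```text
t 17.63 r 0.1003 sweep 0.6431 to go 0.2104 push 5.62 rad 3.37 Fz 5.9 M [-0.73  0.36  0.09] z 0.0904 yaw -1.41 0.0116
```

send_rows --delta_pos '[[-0.005, -0.0001, 0], [-0.005, -0.0001, 0]]' --angular '[[0, 0, 0.25], [0, 0, 0.25]]'

```text
clock: 17.8
position: [0.5782, 0.0084, 0.0905]
ee_rot: [0.002, 0.749, -0.663, 0.002]
contact_force: [-2.6, -10.4, 6.2]
width: 0.0119
```

```bash
python3 -c "
from h import *
lev()"
```

```text
t 17.8 r 0.1003 sweep 0.6718 to go 0.1817 push 9.9 rad 4.18 Fz 6.2 M [-1.29  0.31  0.3 ] z 0.0905 yaw -1.449 0.0119
```

send_rows --delta_pos '[[-0.005, -0.0001, 0], [-0.005, -0.0001, 0]]' --angular '[[0, 0, 0.25], [0, 0, 0.25]]'

```text
clock: 17.97
position: [0.5777, 0.0122, 0.0905]
ee_rot: [0.002, 0.735, -0.678, 0.002]
contact_force: [-1.9, -8.5, 6.2]
width: 0.012
```

send_rows --delta_pos '[[-0.005, -0.0001, 0], [-0.005, -0.0001, 0]]' --angular '[[0, 0, 0.25], [0, 0, 0.25]]'

```text
clock: 18.13
position: [0.5773, 0.0166, 0.0905]
ee_rot: [0.002, 0.722, -0.692, 0.001]
contact_force: [-2.1, -6.5, 7.4]
width: 0.0117
```

send_rows --delta_pos '[[-0.005, -0.0001, 0], [-0.005, -0.0001, 0]]' --angular '[[0, 0, 0.25], [0, 0, 0.25]]'

```text
clock: 18.3
position: [0.5772, 0.0212, 0.0904]
ee_rot: [0.001, 0.707, -0.707, 0.001]
contact_force: [-2.5, -5.3, 6.5]
width: 0.0122
```

```bash
python3 -c "
from h import *
lev()"
```

```text
t 18.3 r 0.1002 sweep 0.7996 to go 0.0539 push 5.26 rad 2.68 Fz 6.5 M [-0.72  0.48  0.02] z 0.0904 yaw -1.57 0.0122
```

send_rows --delta_pos '[[-0.005, -0.0001, 0]]' --angular '[[0, 0, 0.25]]'

```text
clock: 18.38
position: [0.5772, 0.0234, 0.0904]
ee_rot: [-0.001, -0.7, 0.714, -0.001]
contact_force: [-2.9, -3.9, 6.6]
width: 0.0117
```

```bash
python3 -c "
from h import *
lev()"
```

```text
t 18.38 r 0.1001 sweep 0.8222 to go 0.0313 push 3.85 rad 2.95 Fz 6.6 M [-0.64  0.45  0.04] z 0.0904 yaw -1.59 0.0117
```

send_rows --delta_pos '[[-0.003, 0, 0], [0, 0, 0]]' --angular '[[0, 0, 0.15], [0, 0, 0]]'

```text
clock: 18.55
position: [0.5772, 0.0249, 0.0904]
ee_rot: [-0.001, -0.696, 0.718, -0.0]
contact_force: [-3.5, -5.6, 7.2]
width: 0.0116
```

```bash
python3 -c "
from h import *
lev()"
```

```text
t 18.55 r 0.1001 sweep 0.837 to go 0.0165 push 5.66 rad 3.48 Fz 7.2 M [-0.59  0.4  -0.  ] z 0.0904 yaw -1.602 0.0116
```

Third pin's crest passed (force eased to about 4 N). Creeping to the jump.

send_rows --delta_pos '[[-0.003, 0, 0], [0, 0, 0], [0, 0, 0]]' --angular '[[0, 0, 0.15], [0, 0, 0], [0, 0, 0]]'

```text
clock: 18.8
position: [0.5772, 0.0258, 0.0904]
ee_rot: [-0.001, -0.692, 0.722, -0.001]
contact_force: [-2.8, -6.9, 7.2]
width: 0.0121
```

```bash
python3 -c "
from h import *
lev()"
```

```text
t 18.8 r 0.1001 sweep 0.8459 to go 0.0076 push 6.97 rad 2.66 Fz 7.2 M [-0.67  0.42  0.09] z 0.0904 yaw -1.613 0.0121
```

send_rows --delta_pos '[[-0.002, 0, 0], [0, 0, 0], [0, 0, 0]]' --angular '[[0, 0, 0], [0, 0, 0], [0, 0, 0]]'

```text
clock: 19.05
position: [0.5773, 0.0262, 0.0905]
ee_rot: [-0.001, -0.692, 0.722, -0.001]
contact_force: [-2.3, -6.1, 7.3]
width: 0.012
```

```bash
python3 -c "
from h import *
lev()"
```

```text
t 19.05 r 0.1001 sweep 0.8495 to go 0.004 push 6.15 rad 2.14 Fz 7.3 M [-0.84  0.4   0.11] z 0.0905 yaw -1.613 0.012
```

send_rows --delta_pos '[[-0.004, 0, 0], [0, 0, 0], [0, 0, 0]]' --angular '[[0, 0, 0], [0, 0, 0], [0, 0, 0]]'

```text
clock: 19.3
position: [0.5773, 0.0269, 0.0905]
ee_rot: [-0.002, -0.692, 0.722, -0.001]
contact_force: [-3.4, -8.8, 6.3]
width: 0.0121
```

```bash
python3 -c "
from h import *
lev()
im,c,s=snap('wrist','pics/w12.png');np.save('c12.npy',c['camera_from_world']);snap('side','pics/s12.png');snap('top','pics/t12.png')
lev()"
```

```text
t 19.3 r 0.1001 sweep 0.8573 to go -0.0038 push 8.95 rad 3.08 Fz 6.3 M [-1.12  0.47  0.04] z 0.0905 yaw -1.613 0.0121
t 19.45 r 0.1001 sweep 0.8573 to go -0.0038 push 9.57 rad 2.4 Fz 7.7 M [-1.17  0.48  0.01] z 0.0905 yaw -1.613 0.012
```

View pics/w12.png

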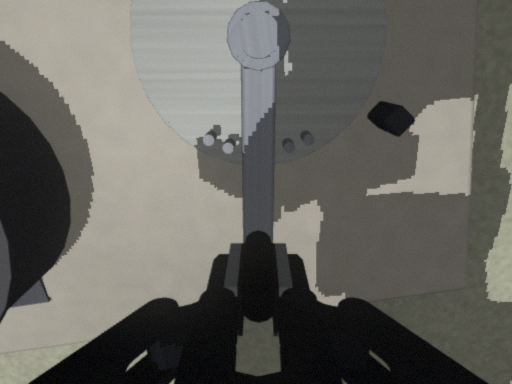

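View pics/s12.png

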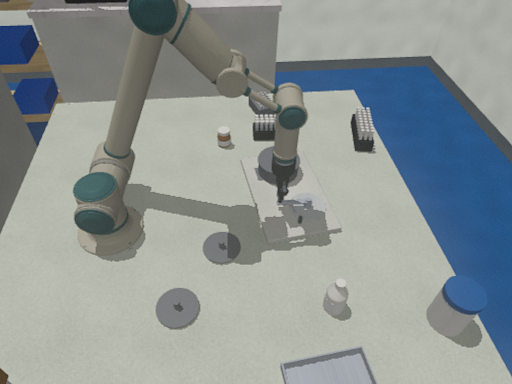

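```bash
python3 -c "
from h import *
lev();print(manip.sign_off())"
```

```text
t 19.45 r 0.1001 sweep 0.8573 to go -0.0038 push 9.57 rad 2.4 Fz 7.7 M [-1.17  0.48  0.01] z 0.0905 yaw -1.613 0.012
the job is handed in; nothing more can be done
None
```

The cover is seated on the tub and released. The lever is held in the third notch, and the job was handed in at about 19.5 s of the 72 s allowed. `sign_off` gives no verdict, so success rests on the checks below.

- **Cover:** I picked the 160 mm cover by its knob and lowered it until it touched at the seated height (TCP at 0.106 m), then let go and backed off. The wrist camera put its centre within about 1 mm of the tub's axis. It looked level in the side view, but I did not measure the tilt.
- **Lever:** I gripped the post and swung it clockwise. The first two force jumps came at about 0.45 and 0.65 rad, as predicted from the pins seen in the image. Past the third pin the push eased to about 4 N, then rose to about 9.5 N at 0.857 rad, against 0.853 expected. I did not go on towards the fourth.
- **Last checks:** The final wrist picture shows two pins visible on each side of the arm, evenly spaced. By the measured pose, the post is about 0.4 mm past the notch line (6 mm allowed), with about 9 N push held.
- **Bystanders:** The arm did not touch the rack, bottle or jar at any point. I did not measure their positions again at the end.
- **Disagreement:** The top and side cameras differed from the wrist camera by about 5 mm on the cover's position. The image taken with the knob between the fingers agreed with the wrist camera, so I used that one.

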